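Find the 15 degree point on an arched rib with a pendulum angle gauge

TASK

The arched wooden rib in the vice is to be marked where its curve slopes at 15 degrees. With the angle gauge still standing on the bench, push its orange lever so that the orange index stands at 15 degrees, the first long mark to the right of the dial's top. Then take the gauge by its black grip, set the middle of its base lightly on the rib's left-hand slope, in line with the rib and dial towards you, and rock it along the curve until the swinging needle settles on the index; finish while holding it still there in contact with the wood, for the mark to be made, and leave the other things on the bench alone.

Things in the scene. Friction and masses are not known exactly. Their poses are not given: they have to be found in the camera images.
- angle_gauge: Angle gauge, about 0.37 kg, loose. Origin: centre of the underside; z up through the grip, x from the dial (facing -x) to the back, y left as one faces the dial. Aluminium base bar 24 (x) x 120 (y) x 12 mm, flat underneath; round black case 88 mm across, 24 thick, hub 54 mm up; black grip on top. White dial with marks every 5 degrees, longer at 0, 15, 30, 45 either side of the top.
- gauge_grip (a point): Middle of the gauge's black rubber grip, 122 mm above the underside of the base; the grip is 22 mm thick (gauge x), 36 mm wide (y) and reaches from 96 to 142 mm above the underside.
- bezel (a joint): Angle (rad) of the bezel ring that turns about the dial's hub with the orange index and lever. 0: index at the dial's top, lever level at the right (gauge -y); positive: index to the right as one faces the dial, lever down. Range -0.8 to 0.8, starts negative (lever raised), stays where it is left (friction 0.03 N m, under 1 N at the tab). 15 degrees = 0.262.
- lever_tab (a point): Centre of the orange tab at the end of the lever: 16 (gauge x) x 14 x 12 mm, 75 mm from the hub, 12 mm in front of the gauge's middle plane; free above and below.
- index_tip (a point): Inner tip of the orange index on the bezel, 32 mm from the hub; its axes turn with the bezel (z from hub to index).
- needle (a joint): Angle (rad) of the free-swinging black needle about the dial's hub, relative to the gauge: 0 at the dial's top, positive to the right as one faces the dial. A weight keeps it plumb, so it reads how far the gauge is tipped to the left (grip towards gauge +y). Settles in about half a second.
- needle_tip (a point): Upper tip of the needle, 28 mm from the hub; its axes turn with the needle (z from hub to tip).
- arch_rib: Arched offcut of pale wood, 38 mm thick (x), 200 mm long (y), clamped immovably in the vice. Origin: centre of its underside, 22 mm above the bench; z up, y along it to the left. Upper edge: circular arch, radius 250 mm, convex upwards, 85 mm above the underside in the middle, 64 at the ends; it slopes down to the left on the +y side, by 15 degrees at y = 65 mm.
- arch_centre (a point): Centre of curvature of the rib's upper edge: mid-length, mid-thickness, 250 mm below the crown (so below the bench top). Axes as the rib's.
- mitre_saw: Mitre saw, fixed, at the back right of the rib; its head and motor rise to 420 mm above the bench and its handle reaches forward to x = 540 mm; its low table arm (41 mm high) to x = 425 mm. Origin: centre of its underside. Swing the arm past in front of it, drawn in and high.
- pencil: yellow pencil lying on the bench, 8x176x7 mm; a bystander to leave alone. Origin: centre of its underside.
- try_square: try square with dark oak stock lying flat on the bench, 161x105x14 mm; a bystander to leave alone. Origin: centre of its underside.
- pine_block: pine offcut, 60x110x40 mm; a bystander to leave alone. Origin: centre of its underside.
- screwdriver_r: screwdriver with red handle, 24x210x25 mm; a bystander to leave alone. Origin: centre of its underside.

How it is judged (in metres and radians):
On the way, in this order (a step that is already met when the one before it is completed fails the run):
1. the index stands at 15 degrees (within 3) while the gauge stands on the bench (value of joint bezel between 0.21 and 0.314 rad and height (world z) of angle_gauge below 0.012 m and angle between angle_gauge's own z axis and vertical below 0.1 rad), for 0.2 s.
2. the gauge is picked up, the index still at 15 degrees (value of joint bezel between 0.21 and 0.314 rad and height (world z) of angle_gauge above 0.04 m and contact force between the fingers and angle_gauge above 1 N), for 0.1 s.
At the end, for the whole second after the job is handed in: Index at 15 deg within 3; needle still and within 2.6 deg of the index; gauge gripped, at rest, pressing the rib's left slope with over 0.5 N, touching within 18 mm of the middle of its base, within 15 mm of mid-thickness, in line with the rib within 8 deg (value of joint bezel between 0.21 and 0.314 rad and angle between the z axis of needle_tip and the z axis of index_tip, either way round below 0.045 rad and velocity of joint needle between -0.15 and 0.15 rad/s and contact force between angle_gauge and arch_rib above 0.5 N and contact force between the fingers and angle_gauge above 1 N and linear speed of angle_gauge below 0.01 m/s and y of arch_centre in the frame of angle_gauge between -0.018 and 0.018 m and x of angle_gauge in the frame of arch_rib between -0.015 and 0.015 m and y of angle_gauge in the frame of arch_rib above 0.03 m and angle between the x axis of angle_gauge and the x axis of arch_rib, either way round below 0.14 rad); the arm keeps its last pose, push and grip.
It fails at once if the gauge is rammed against the rib (over 40 N) (contact force between angle_gauge and arch_rib above 40 N).
It fails at once if the gauge topples (tipped more than 40 degrees) (angle between angle_gauge's own z axis and vertical above 0.7 rad).
It fails at once if a bystander (pencil, try square, pine block, screwdriver) is moved more than 30 mm (distance of any of pencil, try_square, pine_block, screwdriver_r from where it was at the start of the episode above 0.03 m).
It also fails if it takes over 61 s, if anything falls off the work surface, if the arm or the gripper's body presses on something with over 40 N, if the wrist force passes 120 N, or if a joint passes its speed limit or range.

ROBOT

A 6-joint arm with a two-finger parallel gripper is mounted at the origin on a cart in front of the work surface, level with it; the furniture and walls round the work are solid. World frame = base frame: x ahead of the robot, y to its left, z up, the work surface at z = 0. Lengths are in mm, angles in rad, forces in N, time in s.
With the tool pointing down it reaches from about 350 to 975 mm from the base axis. Payload 7.1 kg.
Tool frame: the origin (TCP) lies between the finger pads; the fingertips stand 8 mm ahead of it and the grasp point (between the pads) lies 11 mm behind it; x points along the fingers, y is the direction in which the jaws open and shut, and the axes are right-handed (so a half turn about x gives the same grasp; the last joint's range is limited). The gripper opens to 88 mm and grips with 3 to 60 N. Pads are 20 mm wide; open, the fingers measure 115 mm over their backs; the gripper's body (75 mm by 178 mm) begins 61 mm behind the grasp point.
Start: joints at [1.314, 0.423, 1.63, -0, 1.089, -0.019], TCP at [147.197, 607.402, 192.175] pointing down, gripper open.
Joint ranges: [-3, 3], [-0.9, 2.11], [0.09, 2.58], [-1.31, 4.45], [0.11, 2.69], [-2.54, 2.54]. Speed limits (rad/s): [2.39, 2.39, 3.01, 3.14, 3.14, 3.14].

INTERFACE

Orientations are given as a rotation vector (axis times angle).
In Python, from workcell import ctrl gives the robot as it stands.
- The arm moves only by the tool apply_moves, never from a script. Its argument "increments" is a list of rows, each an object with "gripper": the opening in per cent of the stroke, from 0 (shut) to 100 (fully open); "delta_pos": the shift along the tool's x, y, z in cm, a list of three; "dr": the turn, a rotation vector about the tool's x, y, z in rad, a list of three. In form: [{"gripper": gripper, "delta_pos": [dx, dy, dz], "dr": [ax, ay, az]}, ...]. A call has exactly 5 rows; each row shifts and turns the commanded pose from where the row before left it, along the tool's axes as they then stand; what a row does not reach is not made up. A row lasts 1/12 s, in which the tool goes at most 41.7 mm and 7.16 degrees, less where a joint would pass 70% of its speed; a pose out of reach is approached as far as the arm can. A call with a gripper value outside its range is refused whole. The fingers move at their own pace and stop on an object; the grip force is fixed at half the most. Time passes only in rows, so rows that do not move let the fingers close, or fill a call up. It gives the time, the measured TCP pose, the force and the opening at its end, in the units of the state.
- ctrl.get_obs(): the state, without advancing time (a new reading comes with each control period).
- ctrl.get_image(name): name is "scene" or "top" or "wrist"; returns a dict with "img" (420x560x3 uint8, red, green, blue), "range_z" (420x560 float32, mm along the optical axis (not along the pixel's ray), 0 where there is no reading), "mtx" (3x3 intrinsics, pixels), "k1" (the pictures are not rectified: a ray, as slopes to the right and down, at radius r is drawn at 1 + k1 r^2 times it, then the intrinsics apply), "rvec" (rotation vector, rad) and "tvec" (3), from world to camera coordinates, as OpenCV has them. Camera axes: x right, y down, z forward; pixel columns grow to the right and rows downward; lengths in mm; the calibration is good to about 2 mm. A picture is of the moment at which its call begins.
- ctrl.close_job(): hands the job in, once; it reports no verdict.
The state is a dict: "t": time; "qpos": joint angles; "qvel": joint speeds; "joint_torque": joint torques, N m; "ee_pos": TCP position; "orientation": TCP orientation; "ft_force": force on the tool from outside, world axes, zero at the start; "moment": the same for the moment, N m; "width": finger opening in mm.
Only numpy, scipy, OpenCV 4.12 (cv2) and the standard library are available. Lean on these libraries where they do the work, as an engineer would, in place of code of your own. Each camera call takes 0.05 s, during which the arm holds its last target. There are 200 camera calls.

## Working session

There is one attempt and no reset: what is moved stays moved. The work goes in short steps, Python scripts to look and compute and a tool call to move; the robot and the scene stay as the last step left them, time stands still between calls to the robot, and variables do not carry over. Pictures are saved under pics/ and viewed, about 8 in all and at most 12, crops included, and the job is handed in when it is done.

Besides the shell and the picture viewer there is one more tool, called after ">>>" as name(argument=value, ...), one argument or row to a line, values as JSON. apply_moves: Moves the arm, as the interface text tells. Its arguments: {"type":"object","properties":{"increments":{"type":"array","items":{"type":"object","properties":{"gripper":{"type":"number"},"delta_pos":{"type":"array","items":{"type":"number"}},"dr":{"type":"array","items":{"type":"number"}}}}}},"required":["increments"]}

```bash
ls; mkdir -p pics; cat > h.py <<'E'
import numpy as np, cv2
from scipy.spatial.transform import Rotation as R
from workcell import ctrl
def grab(n):
    d=ctrl.get_image(n); np.savez(f'/tmp/{n}.npz',**{k:np.asarray(v) for k,v in d.items()}); return d
def load(n): return dict(np.load(f'/tmp/{n}.npz'))
def dist(d): return np.array([float(d['k1']),0,0,0,0])
def rays(d,px):
    u=cv2.undistortPoints(np.asarray(px,float).reshape(-1,1,2),d['mtx'],dist(d)).reshape(-1,2)
    return np.c_[u,np.ones(len(u))]
def pts(d,px):  # depth to world
    px=np.asarray(px); z=d['range_z'][px[:,1],px[:,0]]
    c=rays(d,px)*z[:,None]
    Rm=R.from_rotvec(d['rvec'].ravel()).as_matrix()
    return (c-d['tvec'].ravel())@Rm
def onplane(d,px,n,p0):
    Rm=R.from_rotvec(d['rvec'].ravel()).as_matrix(); o=-Rm.T@d['tvec'].ravel()
    r=rays(d,px)@Rm; n=np.asarray(n,float)
    s=((np.asarray(p0)-o)@n)/(r@n); return o+r*s[:,None]
def proj(d,P):
    return cv2.projectPoints(np.asarray(P,float).reshape(-1,1,3),d['rvec'],d['tvec'],d['mtx'],dist(d))[0].reshape(-1,2)
def save(d,f,crop=None,s=1):
    im=d['img'][:,:,::-1]
    if crop: x0,y0,x1,y1=crop; im=im[y0:y1,x0:x1]
    cv2.imwrite('pics/'+f,cv2.resize(im,None,fx=s,fy=s,interpolation=cv2.INTER_CUBIC))
E
python3 - <<'E'
from h import *
print(ctrl.get_obs())
a=grab('scene');b=grab('top')
im=np.vstack([a['img'],b['img']])
for n,d in(('scene',a),('top',b)):
    save(d,n+'0.png'); Rm=R.from_rotvec(d['rvec'].ravel()).as_matrix();print(n,-Rm.T@d['tvec'].ravel(),Rm[2],d['mtx'][0,0])
E
```

```text
pics
{'t': 0.0, 'qpos': array([ 1.31399116e+00,  4.23847710e-01,  1.63071998e+00,  3.09778646e-05,
        1.08857042e+00, -1.90080679e-02]), 'qvel': array([-0.00014348, -0.00097384,  0.00102538,  0.0014129 , -0.0032891 ,
        0.00036148]), 'joint_torque': array([ 1.75902882e-03, -5.44625044e+01, -2.73668200e+01,  6.43899827e-02,
        2.28834932e-02, -1.30609437e-04]), 'ee_pos': array([147.04074287, 606.82308612, 191.3856614 ]), 'orientation': array([ 0.18550165,  1.56296075, -0.18790499]), 'ft_force': array([-0.5288497 ,  0.0739023 ,  0.28934765]), 'moment': array([0.00711326, 0.03482012, 0.05672695]), 'width': 87.56731570853283}
scene [ -24.14741736 -894.39069441  637.05274729] [ 0.38090955  0.82826793 -0.41095031] 493.2757424193013
top [ -16.13215495  118.81126426 1415.15078539] [ 0.36401856  0.12413479 -0.92308236] 541.0183398178586
```

View pics/scene0.png

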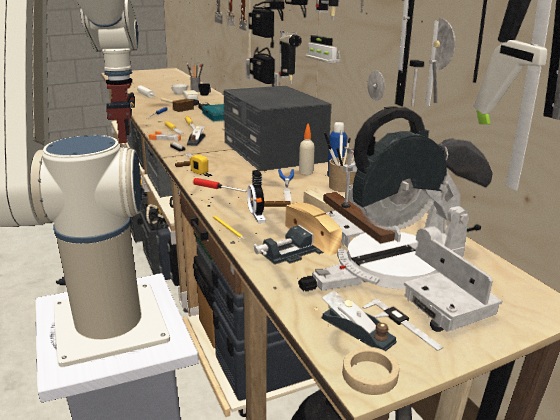

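View pics/top0.png

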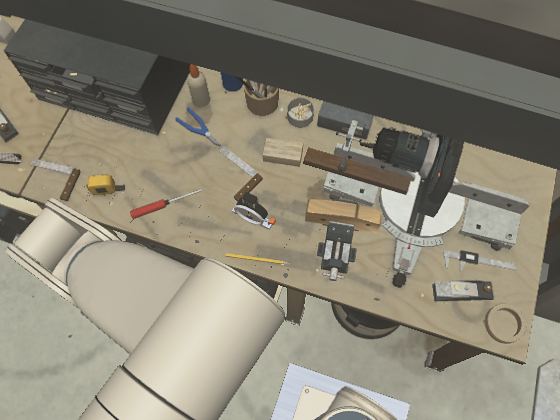

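The top view shows the gauge near (252,212) with its orange tab at (271,221). The rib is at (343,213), the try square lies behind the gauge, and the pencil is in front. In the scene view the gauge is at (257,195) and the rib at (312,225).

```bash
python3 - <<'E'
from h import *
b=load('top');a=load('scene')
print('scale',pts(b,[[252,212],[271,221],[343,213],[310,212],[378,216],[155,208],[255,260],[240,160],[283,150]]).round(0))
save(b,'topc.png',(210,160,400,250),4)
for n,d in(('top',b),('scene',a)):
    hsv=cv2.cvtColor(d['img'],cv2.COLOR_RGB2HSV)
    m=cv2.inRange(hsv,(5,170,150),(15,255,255)); k,l,s,c=cv2.connectedComponentsWithStats(m)
    for i in range(1,k):
        if s[i,4]>3:
            q=np.argwhere(l==i)[:,::-1];P=pts(d,q);print(n,s[i],c[i].round(1),np.median(P,0).round(1))
    # all points in gauge region above bench
    vs,us=np.mgrid[0:420,0:560]; q=np.c_[us.ravel(),vs.ravel()]; P=pts(d,q)
    np.save(f'/tmp/P{n}.npy',P)
Pt=np.load('/tmp/Ptop.npy').reshape(420,560,3)
# rib: pale top points
g=Pt[190:235,300:385].reshape(-1,3); g=g[(g[:,2]>80)]
r=cv2.minAreaRect(g[:,:2].astype(np.float32));print('rib',r,g[:,2].max(),cv2.boxPoints(r))
g=Pt[185:240,225:290].reshape(-1,3); 
for lo,hi in((25,90),(100,150)):
    h=g[(g[:,2]>lo)&(g[:,2]<hi)]; print('g',len(h),h.mean(0),cv2.minAreaRect(h[:,:2].astype(np.float32)),h[:,2].max())
E
```

```text
scale [[468. 369.  99.]
 [464. 315.  88.]
 [540. 141. 103.]
 [523. 225.  85.]
 [565.  51.  95.]
 [420. 645.  22.]
 [375. 332.  -2.]
 [645. 476.   7.]
 [699. 361.  42.]]
top [270 218   5   5  19] [271.8 220.2] [467.  313.9  87.9]
scene [194  66   1   4   4] [194.   67.5] [ 865.3 2447.   149.3]
scene [304 124   7  15  73] [307.2 132.4] [804.6 662.  153.9]
scene [149 131  12   9  49] [153.8 135.1] [ 362.9 1341.7   12.3]
scene [179 136   2   4   8] [179.5 137.5] [ 471.8 1277.3    6.7]
scene [256 198   6   4  21] [258.6 199.6] [470.2 309.4  80.4]
rib ((291.6261291503906, 83.90216064453125), (586.2477416992188, 200.12208557128906), 12.376484870910645) 1415.1507853881853 [[-16.132172 118.811264]
 [ 26.760895 -76.66005 ]
 [599.3844    48.993057]
 [556.49133  244.46437 ]]
g 366 [478.11302374 369.6399666   64.52706808] ((483.6663818359375, 364.6296691894531), (121.03742218017578, 35.257965087890625), 82.30079650878906) 89.95134893621889
g 203 [485.18149384 379.50561912 130.00351241] ((484.55743408203125, 382.23626708984375), (37.97916030883789, 33.681190490722656), 83.58861541748047) 149.8169309227723
```

View pics/topc.png

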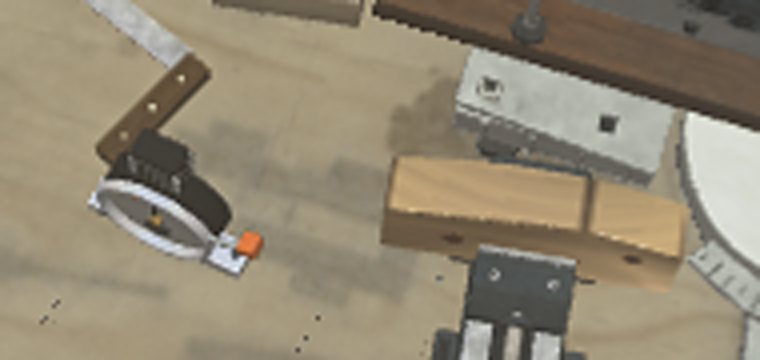

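The crop shows the gauge facing the robot, standing beside the try square's stock, with the orange tab to its right and raised. The rib is clear on its left half, with the vice in front. Next I fit both poses from the depth data.

```bash
python3 - <<'E'
from h import *
a=load('scene');b=load('top')
Pt=np.load('/tmp/Ptop.npy').reshape(420,560,3);Ps=np.load('/tmp/Pscene.npy').reshape(420,560,3)
o=ctrl.get_obs();print('tool',R.from_rotvec(o['orientation']).as_matrix().round(3))
w=grab('wrist');Rm=R.from_rotvec(w['rvec'].ravel()).as_matrix();print('wristcam',-Rm.T@w['tvec'].ravel(),Rm.round(2),w['mtx'][0,0])
rng=lambda P,x0,x1,y0,y1,z0,z1:(P[...,0]>x0)&(P[...,0]<x1)&(P[...,1]>y0)&(P[...,1]<y1)&(P[...,2]>z0)&(P[...,2]<z1)
for n,d,P in(('top',b,Pt),('scene',a,Ps)):
    hsv=cv2.cvtColor(d['img'],cv2.COLOR_RGB2HSV)
    m=rng(P,480,620,20,260,75,115)&(hsv[...,1]>70)&(hsv[...,2]>110)&(hsv[...,0]<22)
    k,l,s,c=cv2.connectedComponentsWithStats(m.astype(np.uint8));i=1+np.argmax(s[1:,4]);
    Q=P[l==i];r=cv2.minAreaRect(Q[:,:2].astype(np.float32));print(n,'rib',s[i],r,np.percentile(Q[:,2],[2,50,98]).round(1))
    np.save(f'/tmp/rib_{n}.npy',Q)
    m=rng(P,420,530,300,450,20,160); 
    Q=P[m]; np.save(f'/tmp/g_{n}.npy',np.c_[Q,d['img'][m]])
    for z0,z1 in((20,50),(50,80),(80,95),(103,125),(125,145)):
        q=Q[(Q[:,2]>z0)&(Q[:,2]<z1)]
        if len(q)>5: print(' ',n,z0,len(q),[np.round(v,1) for v in cv2.minAreaRect(q[:,:2].astype(np.float32))])
    print(' zmax',np.percentile(Q[:,2],[50,95,99]))
E
```

```text
tool [[-0.     0.236  0.972]
 [-0.001  0.972 -0.236]
 [-1.    -0.001 -0.   ]]
wristcam [ 79.0655026  621.98901823 384.49123569] [[ 0.23  0.97 -0.  ]
 [ 0.94 -0.23  0.26]
 [ 0.25 -0.06 -0.97]] 359.3172952758304
top rib [ 306  199   76   28 1158] ((551.9381713867188, 140.59005737304688), (43.55987548828125, 200.10641479492188), 8.704092025756836) [ 79.1 101.4 111.1]
  top 20 128 [array([487.1, 389.9]), array([98.7, 39.3]), np.float64(76.1)]
  top 50 150 [array([483.9, 365. ]), array([119.5,  34.8]), np.float64(82.7)]
  top 80 177 [array([481.4, 361.3]), array([114. ,  34.2]), np.float64(80.6)]
  top 103 55 [array([479.3, 376.9]), array([26. , 41.6]), np.float64(22.8)]
  top 125 120 [array([488.9, 381.9]), array([37.6, 23.9]), np.float64(81.8)]
 zmax [ 86.67316665 143.26249171 145.9720738 ]
scene rib [286 203  56  34 771] ((553.2935180664062, 139.46640014648438), (45.77861022949219, 201.42138671875), 7.817669868469238) [ 75.9  94.2 105.7]
  scene 20 133 [array([485.6, 382. ]), array([92.3, 31.5]), np.float64(83.6)]
  scene 50 150 [array([484.5, 366.5]), array([126.5,  33.3]), np.float64(81.5)]
  scene 80 106 [array([483.1, 357.3]), array([104.6,  32.9]), np.float64(81.2)]
  scene 103 63 [array([484.5, 374.3]), array([19.8, 38.5]), np.float64(32.3)]
  scene 125 68 [array([489.7, 379.4]), array([36.3, 21.5]), np.float64(87.1)]
 zmax [ 77.63453372 137.342095   139.7716495 ]
```

```bash
python3 - <<'E'
from h import *
from scipy.optimize import least_squares
for n in('top','scene'):
    g=np.load(f'/tmp/g_{n}.npy');P=g[:,:3];c=g[:,3:];
    m=(c.min(1)>140)&(np.ptp(c,axis=1)<50)&(P[:,2]>22)&(P[:,2]<92);q=P[m]
    for _ in range(3):
        k=q[:,:2].mean(0);u=np.linalg.svd(q[:,:2]-k)[2];e=(q[:,:2]-k)@u[1];q=q[abs(e)<max(2.5*e.std(),2)]
    d=u[0]*np.sign(u[0][1]);print(n,'white',len(q),q.mean(0).round(1),'yaw',np.degrees(np.arctan2(-d[0],d[1])).round(1),e.std(), np.ptp(q,axis=0).round(1))
    q=P[(P[:,2]>112)];k=(q.min(0)+q.max(0))/2;print(' grip',len(q),k.round(1),np.median(q,0).round(1), np.percentile(q,[3,97],axis=0).round(1))
    o=(c[:,0]>170)&(c[:,2]<80)&(c[:,1]<150)&(P[:,1]<330);print(' tab',o.sum(),P[o].mean(0).round(1),P[o].min(0).round(1),P[o].max(0).round(1))
E
```

```text
top white 72 [472.  375.7  64.3] yaw -7.7 1.813989795268295 [ 18.  102.8  69.8]
 grip 169 [489.3 381.6 131.1] [484.8 379.4 139. ] [[477.  363.6 113.6]
 [499.  398.7 146.1]]
 tab 22 [467.9 313.4  87.4] [461.2 308.1  81.2] [474.4 319.9  94.4]
scene white 110 [475.1 385.   56.8] yaw -8.1 2.7130109390756223 [ 20.9 102.5  68.5]
 grip 105 [489.6 378.4 126.6] [486.6 369.7 129.3] [[478.3 361.8 112.6]
 [499.6 397.2 140.1]]
 tab 17 [468.9 310.   80.6] [460.3 305.5  76.4] [474.6 317.7  85.2]
```

Estimates: gauge at about (488.5, 380) with yaw -8°, rib at (552.5, 140) with yaw +8°. I turn the tool so the jaws lie along gauge x, shut the fingers, and travel to a point above the lever tab.

>>> apply_moves(
  increments=[
    {"gripper": 0,"delta_pos": [0,0,0],"dr": [0.098,0,0]},
    {"gripper": 0,"delta_pos": [0,0,0],"dr": [0.098,0,0]},
    {"gripper": 0,"delta_pos": [0,0,0],"dr": [0.098,0,0]},
    {"gripper": 0,"delta_pos": [0,0,0],"dr": [0.098,0,0]},
    {"gripper": 0,"delta_pos": [0,0,0],"dr": [0.098,0,0]},
  ],
)

```text
t: 0.57
ee_pos: [147.1, 607.2, 191.9]
orientation: [0.573, 1.494, -0.574]
ft_force: [0.6, 0.0, 0.4]
width: 58.3
```

>>> apply_moves(
  increments=[
    {"gripper": 0,"delta_pos": [0,0,0],"dr": [0.098,0,0]},
    {"gripper": 0,"delta_pos": [0,0,0],"dr": [0.098,0,0]},
    {"gripper": 0,"delta_pos": [0,0,0],"dr": [0.098,0,0]},
    {"gripper": 0,"delta_pos": [0,0,0],"dr": [0.098,0,0]},
    {"gripper": 0,"delta_pos": [0,0,0],"dr": [0.098,0,0]},
  ],
)

```text
t: 0.98
ee_pos: [147.1, 607.1, 191.8]
orientation: [0.948, 1.354, -0.95]
ft_force: [-0.4, 0.2, -0.8]
width: 24.7
```

>>> apply_moves(
  increments=[
    {"gripper": 0,"delta_pos": [0,0,0],"dr": [0.098,0,0]},
    {"gripper": 0,"delta_pos": [0,0,0],"dr": [0.098,0,0]},
    {"gripper": 0,"delta_pos": [0,0,0],"dr": [0.098,0,0]},
    {"gripper": 0,"delta_pos": [0,0,0],"dr": [0.098,0,0]},
    {"gripper": 0,"delta_pos": [0,0,0],"dr": [0.098,0,0]},
  ],
)

```text
t: 1.4
ee_pos: [147.1, 607.1, 191.8]
orientation: [1.312, 1.138, -1.313]
ft_force: [0.5, -0.1, 0.9]
width: 0.4
```

>>> apply_moves(
  increments=[
    {"gripper": 0,"delta_pos": [0,2.38,1.69],"dr": [0,0,0]},
    {"gripper": 0,"delta_pos": [0,2.38,1.69],"dr": [0,0,0]},
    {"gripper": 0,"delta_pos": [0,2.38,1.69],"dr": [0,0,0]},
    {"gripper": 0,"delta_pos": [0,2.38,1.69],"dr": [0,0,0]},
    {"gripper": 0,"delta_pos": [0,2.38,1.69],"dr": [0,0,0]},
  ],
)

```text
t: 1.82
ee_pos: [254.2, 506.3, 191.9]
orientation: [1.309, 1.141, -1.309]
ft_force: [-0.3, 0.2, 0.1]
width: 0.5
```

>>> apply_moves(
  increments=[
    {"gripper": 0,"delta_pos": [0,2.38,1.69],"dr": [0,0,0]},
    {"gripper": 0,"delta_pos": [0,2.38,1.69],"dr": [0,0,0]},
    {"gripper": 0,"delta_pos": [0,2.38,1.69],"dr": [0,0,0]},
    {"gripper": 0,"delta_pos": [0,2.38,1.69],"dr": [0,0,0]},
    {"gripper": 0,"delta_pos": [0,2.38,1.69],"dr": [0,0,0]},
  ],
)

```text
t: 2.23
ee_pos: [360.6, 406.2, 192.0]
orientation: [1.309, 1.141, -1.31]
ft_force: [0.3, 0.0, -0.6]
width: 0.2
```

>>> apply_moves(
  increments=[
    {"gripper": 0,"delta_pos": [0,2.38,1.69],"dr": [0,0,0]},
    {"gripper": 0,"delta_pos": [0,2.38,1.69],"dr": [0,0,0]},
    {"gripper": 0,"delta_pos": [0,2.38,1.69],"dr": [0,0,0]},
    {"gripper": 0,"delta_pos": [0,2.38,1.69],"dr": [0,0,0]},
    {"gripper": 0,"delta_pos": [0,2.38,1.69],"dr": [0,0,0]},
  ],
)

```text
t: 2.65
ee_pos: [467.0, 306.3, 192.0]
orientation: [1.309, 1.141, -1.31]
ft_force: [0.1, 0.4, 0.2]
width: 0.5
```

>>> apply_moves(
  increments=[
    {"gripper": 0,"delta_pos": [1.7,0,0],"dr": [0,0,0]},
    {"gripper": 0,"delta_pos": [1.7,0,0],"dr": [0,0,0]},
    {"gripper": 0,"delta_pos": [1.7,0,0],"dr": [0,0,0]},
    {"gripper": 0,"delta_pos": [1.7,0,0],"dr": [0,0,0]},
    {"gripper": 0,"delta_pos": [1.7,0,0],"dr": [0,0,0]},
  ],
)

```text
t: 3.07
ee_pos: [466.2, 307.3, 106.3]
orientation: [1.309, 1.141, -1.31]
ft_force: [0.2, 0.8, -0.3]
width: 0.5
```

```bash
python3 - <<'E'
from h import *
a=grab('scene');w=grab('wrist')
A=cv2.resize(a['img'][140:260,200:340],None,fx=3.4,fy=3.4,interpolation=cv2.INTER_CUBIC);B=cv2.resize(w['img'],(544,408))
A=A[:408,:400];B=B[:,:400] if 0 else B
cv2.imwrite('pics/m1.png',cv2.resize(np.hstack([A,B]),None,fx=.8,fy=.8)[:,:,::-1])
E
```

```text
(no output)
```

View pics/m1.png

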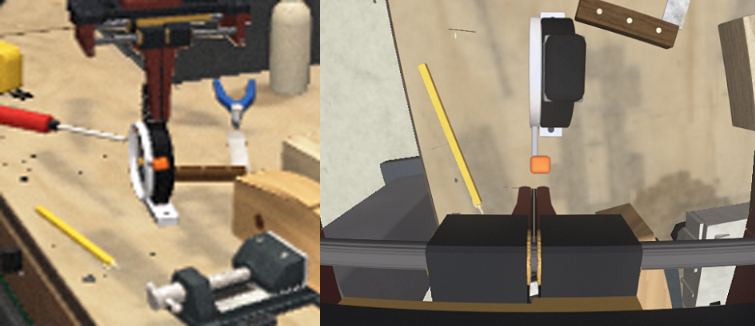

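The left half shows the fingers above the orange tab at (160,162). The right half, from the wrist, shows the tab at (540,165) just beyond the fingertips and in line with them, the gauge's edges parallel to the tool, and the grip at (565,68). I now measure the tab and grip from the wrist depth.

```bash
cat >> h.py <<'E'
def wristfit(w,zg=(110,150)):
    v,u=np.mgrid[0:420,0:560];P=pts(w,np.c_[u.ravel(),v.ravel()]);C=w['img'].reshape(-1,3).astype(int)
    o=(C[:,0]>170)&(C[:,2]<90)&(C[:,1]<150)&(P[:,2]>15)&(P[:,2]<110)&(P[:,0]>400)&(P[:,0]<530)
    if o.sum(): print('tab',o.sum(),P[o].mean(0).round(1),P[o].min(0).round(1),P[o].max(0).round(1))
    return P,C
E
python3 - <<'E'
from h import *
w=load('wrist');P,C=wristfit(w)
g=(P[:,0]>430)&(P[:,0]<540)&(P[:,1]>330)&(P[:,1]<440)&(P[:,2]>120)&(P[:,2]<160)
q=P[g];r=cv2.minAreaRect(q[:,:2].astype(np.float32));print('grip',len(q),r,np.median(q,0))
g=(P[:,0]>430)&(P[:,0]<540)&(P[:,1]>300)&(P[:,1]<460)&(P[:,2]>30)&(P[:,2]<160)
q=P[g];r=cv2.minAreaRect(q[:,:2].astype(np.float32));print('all',len(q),r)
b=(P[:,0]>430)&(P[:,0]<540)&(P[:,1]>290)&(P[:,1]<460)&(P[:,2]>7)&(P[:,2]<17)&(C.min(1)>130)&(np.ptp(C,axis=1)<25)
q=P[b];print('base',len(q),cv2.minAreaRect(q[:,:2].astype(np.float32)),q.min(0),q.max(0))
E
```

```text
tab 253 [470.9 315.6  84.4] [462.9 307.3  80.7] [478.8 322.2  87.4]
grip 4661 ((492.4524841308594, 382.44024658203125), (36.727745056152344, 22.974945068359375), 81.95645141601562) [491.51243388 382.42030802 141.83068277]
all 11108 ((484.230224609375, 362.2460632324219), (129.74046325683594, 36.03754806518555), 78.78424072265625)
base 456 ((492.0570068359375, 382.1951904296875), (119.15798950195312, 23.351783752441406), 82.3345718383789) [472.83795462 321.89862272   9.47742308] [511.42161731 442.24237214  15.05242935]
```

>>> apply_moves(
  increments=[
    {"gripper": 0,"delta_pos": [0,0.35,-0.1],"dr": [0,0,0]},
    {"gripper": 0,"delta_pos": [0.7,0,0],"dr": [0,0,0]},
    {"gripper": 0,"delta_pos": [0.7,0,0],"dr": [0,0,0]},
    {"gripper": 0,"delta_pos": [0.7,0,0],"dr": [0,0,0]},
    {"gripper": 0,"delta_pos": [0.7,0,0],"dr": [0,0,0]},
  ],
)

```text
t: 3.58
ee_pos: [470.0, 308.1, 78.9]
orientation: [1.31, 1.141, -1.309]
ft_force: [0.4, -0.1, -0.1]
width: 0.4
```

>>> apply_moves(
  increments=[
    {"gripper": 0,"delta_pos": [0.7,0,0],"dr": [0,0,0]},
    {"gripper": 0,"delta_pos": [0.7,0,0],"dr": [0,0,0]},
    {"gripper": 0,"delta_pos": [0.5,0,0],"dr": [0,0,0]},
    {"gripper": 0,"delta_pos": [0.3,0,0],"dr": [0,0,0]},
    {"gripper": 0,"delta_pos": [0,0,0],"dr": [0,0,0]},
  ],
)

```text
t: 4.0
ee_pos: [469.4, 307.8, 56.3]
orientation: [1.308, 1.142, -1.311]
ft_force: [-0.8, -1.1, -0.7]
width: 0.5
```

```bash
python3 - <<'E'
from h import *
o=ctrl.get_obs();print(o['ee_pos'],o['ft_force'],o['t'])
w=grab('wrist');P,C=wristfit(w);a=grab('scene');P,C=wristfit(a)
A=cv2.resize(a['img'][160:240,220:320],None,fx=4,fy=4,interpolation=cv2.INTER_CUBIC);B=cv2.resize(w['img'][40:300,180:500],(394,320))
cv2.imwrite('pics/m2.png',np.hstack([A,B])[:,:,::-1])
E
```

```text
[469.39441384 307.76087952  56.33081969] [-0.83889415 -1.10803925 -0.72758836] 4.0
tab 219 [471.8 319.2  82.9] [463.8 314.6  80.1] [479.1 322.   94.9]
tab 137 [431.8 687.9  32.1] [400.  -55.2  15. ] [ 527.5 1487.8   82.4]
```

View pics/m2.png

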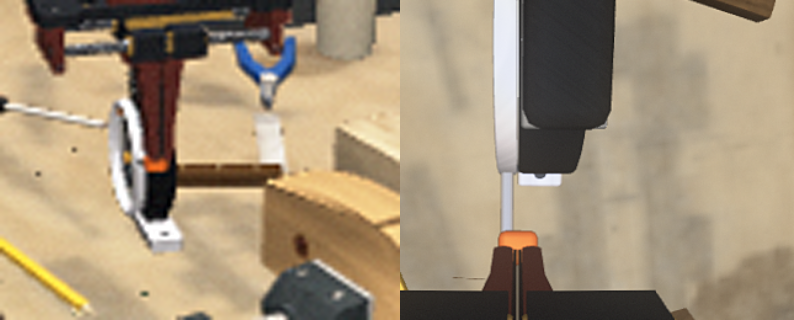

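```bash
python3 - <<'E'
from h import *
a=load('scene');w=load('wrist')
o=ctrl.get_obs();T=o['ee_pos'];Rt=R.from_rotvec(o['orientation']).as_matrix()
tip=T+Rt@[8,0,0]; c=np.array([tip,tip+Rt@[0,0,10],tip-Rt@[0,0,10]])
print(tip.round(1)); print('scene',proj(a,c).round(1),((proj(a,c)-[220,160])*4).round(0)); 
f=[394/320,320/260];print('wrist',proj(w,c).round(1),((proj(w,c)-[180,40])*f+[400,0]).round(0))
y=np.array([-12,-75,0]);Rg=R.from_rotvec([0,0,np.radians(-7.9)]).as_matrix();g0=np.array([492.2,382.2,0])
for th in(-.5,-.38,0,.15,.262):
    p=g0+Rg@[-12,-75*np.cos(th),54-75*np.sin(th)];print(th,p.round(1),((proj(a,p)-[220,160])*4).round(0),((proj(w,p)-[180,40])*f+[400,0]).round(0))
m=w['range_z'];print(m[40+200:40+250:6,int(180+118/f[0])].round(0))
E
```

```text
[469.9 308.1  49.1]
scene [[259.1 209.8]
 [260.  211.2]
 [258.3 208.4]] [[157. 199.]
 [160. 205.]
 [153. 194.]]
wrist [[275.  232.5]
 [275.  248.4]
 [275.  216.1]] [[517. 237.]
 [517. 257.]
 [517. 217.]]
-0.5 [471.3 318.7  90. ] [[153. 142.]] [[517. 245.]]
-0.38 [470.7 314.9  81.8] [[154. 154.]] [[517. 247.]]
0 [470.  309.6  54. ] [[156. 192.]] [[517. 237.]]
0.15 [470.1 310.4  42.8] [[156. 206.]] [[517. 228.]]
0.262 [470.4 312.1  34.6] [[155. 215.]] [[517. 220.]]
[176. 167. 165. 165. 165. 165. 165. 163. 165.]
```

```bash
python3 - <<'E'
from h import *
for n in('wrist','scene'):
    d=load(n);v,u=np.mgrid[0:420,0:560];q=np.c_[u.ravel(),v.ravel()];P=pts(d,q);C=d['img'].reshape(-1,3).astype(int)
    hsv=cv2.cvtColor(d['img'],cv2.COLOR_RGB2HSV).reshape(-1,3).astype(int)
    T=ctrl.get_obs()['ee_pos']
    m=(np.hypot(P[:,0]-T[0],P[:,1]-T[1])<35)&(P[:,2]<200)&(P[:,2]>20)
    m&=(P[:,1]<325)
    br=m&((hsv[:,0]<4)|(hsv[:,0]>170))&(hsv[:,1]>80)
    orr=m&(hsv[:,0]>=5)&(hsv[:,0]<16)&(hsv[:,1]>170)&(hsv[:,2]>130)
    for k,mm in(('brown',br),('orange',orr)):
        x=P[mm];print(n,k,len(x),x.min(0).round(0),x.max(0).round(0),x.mean(0).round(1)); 
        if len(x): i=np.argsort(x[:,2])[:5];print(x[i].round(0).tolist(),q[mm][i].tolist())
E
```

```text
wrist brown 38 [461. 307.  91.] [481. 319. 180.] [470.3 316.3 139.6]
[[468.0, 318.0, 91.0], [469.0, 318.0, 95.0], [463.0, 319.0, 104.0], [463.0, 319.0, 111.0], [463.0, 319.0, 115.0]] [[269, 242], [270, 245], [255, 253], [254, 259], [254, 261]]
wrist orange 216 [464. 313.  80.] [479. 322.  96.] [471.9 319.2  82.8]
[[475.0, 320.0, 80.0], [470.0, 321.0, 80.0], [468.0, 321.0, 80.0], [478.0, 320.0, 80.0], [476.0, 320.0, 81.0]] [[282, 229], [271, 228], [267, 228], [288, 229], [284, 229]]
scene brown 127 [441. 285.  88.] [481. 315. 167.] [465.1 298.5 128.7]
[[470.0, 294.0, 88.0], [472.0, 291.0, 89.0], [474.0, 298.0, 89.0], [472.0, 298.0, 90.0], [463.0, 299.0, 91.0]] [[261, 199], [262, 199], [262, 198], [261, 198], [258, 198]]
scene orange 16 [460. 295.  74.] [477. 314.  87.] [467.8 307.9  77.6]
[[467.0, 309.0, 74.0], [477.0, 311.0, 75.0], [471.0, 313.0, 75.0], [471.0, 304.0, 75.0], [468.0, 305.0, 75.0]] [[258, 202], [261, 201], [259, 201], [260, 202], [259, 202]]
```

```bash
python3 - <<'E'
from h import *
a=load('scene');w=load('wrist')
A=cv2.resize(a['img'][165:225,235:290],None,fx=7.2,fy=8,interpolation=cv2.INTER_NEAREST);B=cv2.resize(w['img'][180:340,190:350],(400,480),interpolation=cv2.INTER_NEAREST)
A=np.clip(A[:480].astype(float)*1.8,0,255);B=np.clip(B.astype(float)*1.8,0,255)
cv2.imwrite('pics/m3.png',np.hstack([A,B])[:,:,::-1])
i=w['range_z'];P=pts(w,np.array([[275,y] for y in range(200,400,10)]));print(P.round(0).tolist())
E
```

```text
[[471.0, 316.0, -0.0], [470.0, 308.0, 0.0], [469.0, 301.0, 1.0], [472.0, 321.0, 83.0], [471.0, 316.0, 84.0], [471.0, 315.0, 95.0], [470.0, 311.0, 97.0], [470.0, 306.0, 97.0], [469.0, 302.0, 99.0], [468.0, 298.0, 100.0], [460.0, 237.0, 0.0], [459.0, 228.0, 1.0], [473.0, 334.0, 182.0], [473.0, 333.0, 184.0], [473.0, 330.0, 185.0], [454.0, 191.0, 0.0], [453.0, 181.0, 0.0], [452.0, 179.0, 9.0], [451.0, 169.0, 10.0], [472.0, 326.0, 194.0]][ WARN:0@0.642] global loadsave.cpp:1063 imwrite_ Unsupported depth image for selected encoder is fallbacked to CV_8U.
```

View pics/m3.png

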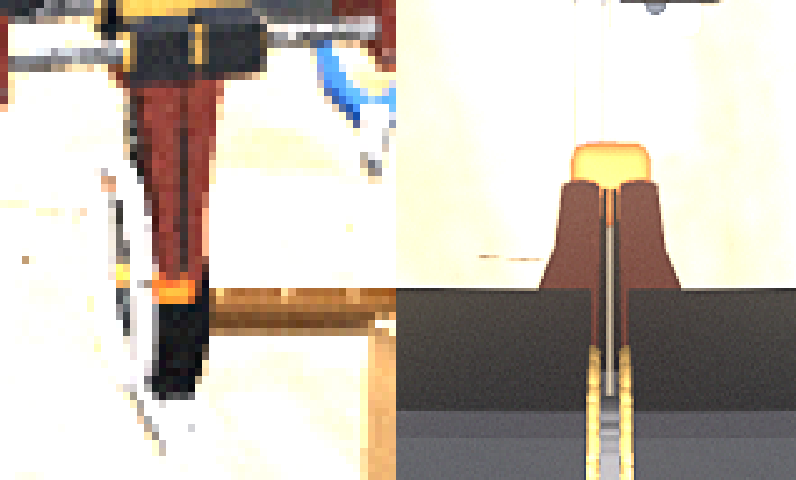

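The picture shows the closed fingertips resting on top of the tab, with the tab at left (175,290) and right (610,165). So the shut fingertips reach roughly 30 mm less far than the nominal figure. I'll push on in steps and measure the tab itself.

>>> apply_moves(
  increments=[
    {"gripper": 0,"delta_pos": [0.5,0,0],"dr": [0,0,0]},
    {"gripper": 0,"delta_pos": [0.5,0,0],"dr": [0,0,0]},
    {"gripper": 0,"delta_pos": [0.5,0,0],"dr": [0,0,0]},
    {"gripper": 0,"delta_pos": [0.5,0,0],"dr": [0,0,0]},
    {"gripper": 0,"delta_pos": [0,0,0],"dr": [0,0,0]},
  ],
)

```text
t: 4.52
ee_pos: [469.2, 307.7, 36.0]
orientation: [1.308, 1.142, -1.311]
ft_force: [1.1, -1.1, -0.1]
width: 0.4
```

```bash
cat >> h.py <<'E'
def tab(n,lo=(460,280,15),hi=(490,330,100)):
    d=grab(n);v,u=np.mgrid[0:420,0:560];q=np.c_[u.ravel(),v.ravel()];P=pts(d,q)
    h=cv2.cvtColor(d['img'],cv2.COLOR_RGB2HSV).reshape(-1,3).astype(int);C=d['img'].reshape(-1,3).astype(int)
    near=(P>np.array(lo)-10).all(1)&(P<np.array(hi)+10).all(1)
    m=near&(h[:,0]>=5)&(h[:,0]<16)&(h[:,1]>150)&(h[:,2]>120)
    b=near&((h[:,0]<4)|(h[:,0]>170))&(h[:,1]>80)
    for k,mm in(('tab',m),('finger',b)):
        if mm.sum(): print(n,k,mm.sum(),P[mm].mean(0).round(1),np.percentile(P[mm],5,axis=0).round(1),np.percentile(P[mm],95,axis=0).round(1),'px',q[mm].mean(0).round(1),q[mm].min(0),q[mm].max(0))
    return d
E
python3 - <<'E'
from h import *
o=ctrl.get_obs();print(o['ee_pos'],o['ft_force'])
tab('wrist');a=tab('scene')
g0=np.array([492.2,382.2,0]);Rg=R.from_rotvec([0,0,np.radians(-7.9)]).as_matrix()
for th in(-.38,-.2,0,.15,.262): print(th,proj(a,g0+Rg@[-12,-75*np.cos(th),54-75*np.sin(th)]).round(1))
E
```

```text
[469.18505878 307.65174392  35.98553014] [ 1.088144   -1.09393122 -0.08313747]
wrist tab 160 [471.5 315.9  66.3] [467.  311.   60.9] [476.7 317.7  76.1] px [276.6 241.8] [262 235] [290 263]
wrist finger 10 [470.6 317.6  91.9] [461.6 316.1  77. ] [480.4 319.  104.1] px [274.6 260.4] [248 246] [300 274]
scene tab 15 [467.6 306.1  56.7] [461.8 301.6  51.3] [474.7 311.9  60.5] px [258.7 207.8] [256 206] [261 209]
scene finger 57 [467.4 299.1  89.6] [457.5 293.8  67. ] [476.9 305.2 109.1] px [259.5 198.1] [256 191] [263 206]
-0.38 [[258.5 198.5]]
-0.2 [[258.9 203.1]]
0 [[259.  208.1]]
0.15 [[258.9 211.5]]
0.262 [[258.8 213.8]]
```

>>> apply_moves(
  increments=[
    {"gripper": 0,"delta_pos": [0.5,0,0],"dr": [0,0,0]},
    {"gripper": 0,"delta_pos": [0.5,0,0],"dr": [0,0,0]},
    {"gripper": 0,"delta_pos": [0.4,0,0],"dr": [0,0,0]},
    {"gripper": 0,"delta_pos": [0.1,0,0],"dr": [0,0,0]},
    {"gripper": 0,"delta_pos": [0,0,0],"dr": [0,0,0]},
  ],
)

```text
t: 5.03
ee_pos: [469.5, 307.8, 21.6]
orientation: [1.309, 1.141, -1.31]
ft_force: [0.4, 0.5, 0.4]
width: 0.7
```

```bash
python3 - <<'E'
from h import *
o=ctrl.get_obs();print(o['ee_pos'],o['ft_force'])
tab('wrist');a=tab('scene');w=load('wrist')
v,u=np.mgrid[0:420,0:560];P=pts(w,np.c_[u.ravel(),v.ravel()]);C=w['img'].reshape(-1,3).astype(int)
b=(P[:,0]>430)&(P[:,0]<540)&(P[:,1]>290)&(P[:,1]<460)&(P[:,2]>7)&(P[:,2]<17)&(C.min(1)>130)&(np.ptp(C,axis=1)<25)
print(cv2.minAreaRect(P[b][:,:2].astype(np.float32)))
g=(P[:,0]>430)&(P[:,0]<540)&(P[:,1]>330)&(P[:,1]<440)&(P[:,2]>120)&(P[:,2]<160)
print(cv2.minAreaRect(P[g][:,:2].astype(np.float32)),np.median(P[g],0))
E
```

```text
[469.50292806 307.84462686  21.6308791 ] [0.35042568 0.50339287 0.44211901]
wrist tab 185 [472.4 316.   50.9] [469.1 311.7  44.4] [477.5 317.6  61.6] px [277.7 241.1] [260 234] [290 263]
wrist finger 19 [472.6 317.1  91.7] [461.7 315.8  56. ] [479.9 319.2 105.7] px [277.7 278.2] [248 241] [299 294]
scene tab 17 [466.6 305.   43.8] [460.  296.8  38.6] [472.4 310.8  51.2] px [258.5 212.1] [256 211] [261 214]
scene finger 82 [467.5 298.6  81.5] [457.9 293.3  54.6] [476.4 305.7 106.1] px [259.6 200.8] [255 192] [263 210]
((484.5854187011719, 325.49603271484375), (5.817540168762207, 23.44403648376465), 79.3072280883789)
((470.6118469238281, 364.60015869140625), (81.2178955078125, 69.19709014892578), 0.00017305256915278733) [483.81738958 340.63185487 145.71144723]
```

>>> apply_moves(
  increments=[
    {"gripper": 0,"delta_pos": [0.2,0,0],"dr": [0,0,0]},
    {"gripper": 0,"delta_pos": [0.2,0,0],"dr": [0,0,0]},
    {"gripper": 0,"delta_pos": [0.05,0,0],"dr": [0,0,0]},
    {"gripper": 0,"delta_pos": [0,0,0],"dr": [0,0,0]},
    {"gripper": 0,"delta_pos": [0,0,0],"dr": [0,0,0]},
  ],
)

```text
t: 5.55
ee_pos: [469.8, 308.0, 17.6]
orientation: [1.309, 1.141, -1.309]
ft_force: [0.9, 0.9, 0.8]
width: 0.2
```

>>> apply_moves(
  increments=[
    {"gripper": 0,"delta_pos": [-2,0,0],"dr": [0,0,0]},
    {"gripper": 0,"delta_pos": [-3.5,0,0],"dr": [0,0,0]},
    {"gripper": 0,"delta_pos": [-3.5,0,0],"dr": [0,0,0]},
    {"gripper": 100,"delta_pos": [-3.5,0,0],"dr": [0,0,0]},
    {"gripper": 100,"delta_pos": [-3.5,0,0],"dr": [0,0,0]},
  ],
)

```text
t: 5.97
ee_pos: [469.4, 307.8, 179.3]
orientation: [1.309, 1.141, -1.31]
ft_force: [-0.4, 0.2, 0.5]
width: 10.5
```

```bash
cat > m.py <<'E'
from h import *
o=ctrl.get_obs();print(o['t'],o['ee_pos'],o['ft_force'],o['width'])
tab('wrist');a=tab('scene');w=load('wrist');t=tab('top')
v,u=np.mgrid[0:420,0:560];P=pts(w,np.c_[u.ravel(),v.ravel()]);C=w['img'].reshape(-1,3).astype(int)
b=(P[:,0]>430)&(P[:,0]<540)&(P[:,1]>290)&(P[:,1]<460)&(P[:,2]>7)&(P[:,2]<17)&(C.min(1)>130)&(np.ptp(C,axis=1)<25)
if b.sum(): print('base',cv2.minAreaRect(P[b][:,:2].astype(np.float32)))
g=(P[:,0]>430)&(P[:,0]<540)&(P[:,1]>330)&(P[:,1]<440)&(P[:,2]>120)&(P[:,2]<150)
if g.sum(): print('grip',cv2.minAreaRect(P[g][:,:2].astype(np.float32)),np.median(P[g],0))
g0=np.array([492.2,382.2,0]);Rg=R.from_rotvec([0,0,np.radians(-7.9)]).as_matrix()
for th in(.15,.262,.35):
    p=g0+Rg@[-12,-75*np.cos(th),54-75*np.sin(th)]; print(th,p.round(1),proj(a,p).round(1),proj(t,p).round(1),proj(w,p).round(1))
E
python3 m.py; python3 -c "
from h import *
w=load('wrist');save(w,'w4.png')"
```

```text
5.9667 [469.43297044 307.8008089  179.26800313] [-0.40726243  0.16123077  0.53775252] 10.526762263994334
wrist tab 227 [470.6 311.2  46.3] [463.5 305.1  44.3] [477.3 316.9  48.1] px [275.2 185.3] [267 178] [283 192]
scene tab 18 [468.6 308.4  39.9] [463.  303.6  36. ] [476.7 316.1  43. ] px [258.7 212.7] [256 211] [261 214]
base ((492.6807556152344, 382.1879577636719), (118.96076965332031, 23.676715850830078), 81.93505859375)
grip ((492.21759033203125, 382.4637451171875), (36.6871223449707, 22.762353897094727), 81.3140869140625) [491.84868507 382.56525792 141.79310616]
0.15 [470.1 310.4  42.8] [[258.9 211.5]] [[273.5 225.6]] [[274.9 185.5]]
0.262 [470.4 312.1  34.6] [[258.8 213.8]] [[273.  226.4]] [[274.9 182. ]]
0.35 [470.6 314.1  28.3] [[258.6 215.5]] [[272.4 226.9]] [[274.9 178.8]]
```

View pics/w4.png

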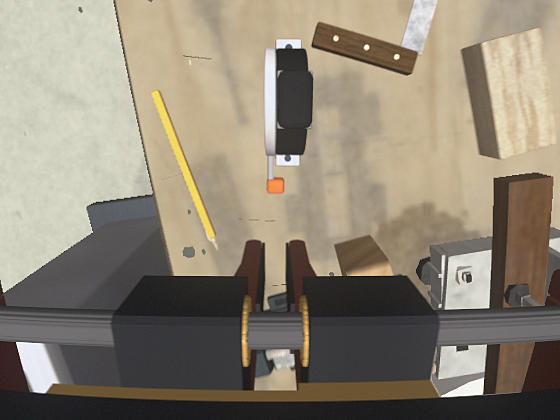

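The wrist view shows the tab at (275,185), the grip at (294,98), and the fingertips at (250,245) and (296,245). From its top face (46 mm) the tab reads about 0.18 rad, so it needs about 6 mm more. I also check where the fingertips sit relative to the TCP.

```bash
python3 - <<'E'
from h import *
w=load('wrist');T=np.array([469.43,307.8,179.27])
q=np.array([[250,243],[249,247],[248,252],[246,260],[297,243],[298,247],[299,252],[302,260],[180,300],[360,300],[150,290],[247,310],[30,320],[100,395]])
print((pts(w,q)-T).round(0).tolist())
v,u=np.mgrid[0:420,0:560];P=pts(w,np.c_[u.ravel(),v.ravel()]);C=w['img'].reshape(-1,3).astype(int)
h=cv2.cvtColor(w['img'],cv2.COLOR_RGB2HSV).reshape(-1,3).astype(int)
m=(h[:,0]>=5)&(h[:,0]<16)&(h[:,1]>150)&(h[:,2]>120)&(abs(P-[470,311,45])<15).all(1)
q=P[m];g=(q-[492.4,382.3,0])@R.from_rotvec([0,0,np.radians(-8.)]).as_matrix()
print(m.sum(),g.mean(0)); A=np.c_[g[:,1],np.ones(len(g))]; print(np.linalg.lstsq(A,g[:,2],rcond=None)[0],np.percentile(g,[2,98],axis=0).round(1))
E
```

```text
[[-10.0, 11.0, 36.0], [-10.0, 11.0, 41.0], [-10.0, 11.0, 47.0], [-10.0, 11.0, 55.0], [12.0, 8.0, 36.0], [12.0, 8.0, 41.0], [12.0, 8.0, 47.0], [13.0, 8.0, 56.0], [-14.0, 34.0, 128.0], [22.0, 29.0, 128.0], [-22.0, 35.0, 124.0], [-2.0, 29.0, 126.0], [-49.0, 33.0, 127.0], [-30.0, 22.0, 140.0]]
227 [-11.69999667 -73.42336446  46.33936708]
[ 0.09328748 53.18884773] [[-19.3 -80.1  43.9]
 [ -4.5 -67.   48.6]]
```

>>> apply_moves(
  increments=[
    {"gripper": 0,"delta_pos": [3,0,0],"dr": [0,0,0]},
    {"gripper": 0,"delta_pos": [3,0,0],"dr": [0,0,0]},
    {"gripper": 0,"delta_pos": [3,0,0],"dr": [0,0,0]},
    {"gripper": 0,"delta_pos": [2.5,0,0],"dr": [0,0,0]},
    {"gripper": 0,"delta_pos": [2.0,0,0],"dr": [0,0,0]},
  ],
)

```text
t: 6.53
ee_pos: [467.7, 306.7, 39.1]
orientation: [1.306, 1.142, -1.313]
ft_force: [0.0, 0.3, 0.4]
width: 0.4
```

>>> apply_moves(
  increments=[
    {"gripper": 0,"delta_pos": [2,0,0],"dr": [0,0,0]},
    {"gripper": 0,"delta_pos": [0.8,0,0],"dr": [0,0,0]},
    {"gripper": 0,"delta_pos": [0.4,0,0],"dr": [0,0,0]},
    {"gripper": 0,"delta_pos": [0,0,0],"dr": [0,0,0]},
    {"gripper": 0,"delta_pos": [0,0,0],"dr": [0,0,0]},
  ],
)

```text
t: 6.95
ee_pos: [470.0, 308.1, 11.0]
orientation: [1.31, 1.141, -1.309]
ft_force: [-0.7, 0.4, 0.3]
width: 0.2
```

>>> apply_moves(
  increments=[
    {"gripper": 0,"delta_pos": [-2,0,0],"dr": [0,0,0]},
    {"gripper": 0,"delta_pos": [-3.5,0,0],"dr": [0,0,0]},
    {"gripper": 0,"delta_pos": [-3.5,0,0],"dr": [0,0,0]},
    {"gripper": 100,"delta_pos": [-3.5,0,0],"dr": [0,0,0]},
    {"gripper": 100,"delta_pos": [-3.5,0,0],"dr": [0,0,0]},
  ],
)

```text
t: 7.37
ee_pos: [470.0, 308.1, 173.8]
orientation: [1.311, 1.141, -1.308]
ft_force: [0.9, 0.1, -0.0]
width: 10.1
```

```bash
python3 m.py
```

```text
7.3667 [470.00187772 308.12850783 173.79831799] [ 0.9195565   0.10905594 -0.01050834] 10.08036909631176
wrist tab 215 [471.3 313.6  36.6] [464.4 307.6  34. ] [477.6 319.4  38.8] px [274.8 182.5] [267 175] [282 189]
scene tab 19 [470.  311.   30.1] [463.7 305.1  24.7] [476.1 318.6  34.6] px [258.8 215.4] [256 213] [261 217]
base ((492.6474914550781, 382.29052734375), (120.56356048583984, 23.3017578125), 82.20658874511719)
grip ((492.6568298339844, 382.5411376953125), (36.54170608520508, 22.54379653930664), 82.25041961669922) [492.01672212 382.6742068  141.84532829]
0.15 [470.1 310.4  42.8] [[258.9 211.5]] [[273.5 225.6]] [[274.  187.3]]
0.262 [470.4 312.1  34.6] [[258.8 213.8]] [[273.  226.4]] [[274.1 183.8]]
0.35 [470.6 314.1  28.3] [[258.6 215.5]] [[272.4 226.9]] [[274.1 180.5]]
```

```bash
cat > th.py <<'E'
from h import *
from scipy.optimize import brentq
def est(d,g0,yaw,name):
    v,u=np.mgrid[0:420,0:560];P=pts(d,np.c_[u.ravel(),v.ravel()])
    h=cv2.cvtColor(d['img'],cv2.COLOR_RGB2HSV).reshape(-1,3).astype(int)
    G=(P-[g0[0],g0[1],0])@R.from_rotvec([0,0,yaw]).as_matrix()
    m=(h[:,0]>=3)&(h[:,0]<18)&(h[:,1]>130)&(h[:,2]>110)&(abs(G-[-12,-72,45])<[14,16,50]).all(1)
    mm=cv2.erode(m.reshape(420,560).astype(np.uint8),np.ones((5,5))).ravel()>0
    g=G[mm];y,z=np.median(g[:,1]),np.median(g[:,2])
    f=lambda t:54+y*np.tan(t)+6/np.cos(t)-z
    k=G[(abs(G[:,0])<9)&(abs(G[:,1])<16)&(G[:,2]>130)&(G[:,2]<150)];b=G[(abs(G[:,0])<9)&(abs(abs(G[:,1])-55)<4)&(G[:,2]>4)&(G[:,2]<20)]
    q=np.c_[u.ravel(),v.ravel()][m];print(name,mm.sum(),(y.round(1),z.round(1)),'theta',round(brentq(f,-.8,.8),3),'grip z',np.median(k[:,2]).round(1) if len(k) else 0,'base z',np.median(b[:,2]).round(1) if len(b) else 0)
if __name__=='__main__':
    for i in range(3): est(grab('wrist'),(492.5,382.3),np.radians(-8),'w')
E
python3 th.py
```

```text
w 101 (np.float64(-70.4), np.float64(37.5)) theta 0.313 grip z 142.2 base z 12.6
w 111 (np.float64(-71.2), np.float64(37.4)) theta 0.311 grip z 142.2 base z 12.6
w 108 (np.float64(-71.1), np.float64(37.3)) theta 0.313 grip z 142.2 base z 12.5
```

The bezel reads about 0.315 rad after the quicker second push, a slight overshoot. I'll straddle the tab (16 mm along the jaw direction), grip it and raise it about 4 mm.

>>> apply_moves(
  increments=[
    {"gripper": 45,"delta_pos": [0,0,-0.4],"dr": [0,0,0]},
    {"gripper": 45,"delta_pos": [2,0,0],"dr": [0,0,0]},
    {"gripper": 45,"delta_pos": [2.5,0,0],"dr": [0,0,0]},
    {"gripper": 45,"delta_pos": [2.5,0,0],"dr": [0,0,0]},
    {"gripper": 45,"delta_pos": [2,0,0],"dr": [0,0,0]},
  ],
)

```text
t: 8.08
ee_pos: [469.1, 311.5, 77.8]
orientation: [1.307, 1.142, -1.312]
ft_force: [-0.4, -0.2, -0.8]
width: 39.7
```

>>> apply_moves(
  increments=[
    {"gripper": 45,"delta_pos": [1.8,0,0],"dr": [0,0,0]},
    {"gripper": 45,"delta_pos": [1.6,0,0],"dr": [0,0,0]},
    {"gripper": 45,"delta_pos": [1.6,0,0],"dr": [0,0,0]},
    {"gripper": 45,"delta_pos": [0.4,0,0],"dr": [0,0,0]},
    {"gripper": 45,"delta_pos": [0,0,0],"dr": [0,0,0]},
  ],
)

```text
t: 8.5
ee_pos: [468.8, 311.2, 24.5]
orientation: [1.306, 1.142, -1.313]
ft_force: [0.3, -0.1, -0.2]
width: 39.4
```

```bash
python3 - <<'E'
from h import *
o=ctrl.get_obs();print(o['ee_pos'],o['ft_force'],o['width'])
a=grab('scene');w=grab('wrist')
A=cv2.resize(a['img'][165:225,225:295],None,fx=5.6,fy=8,interpolation=cv2.INTER_CUBIC)[:,:400];B=cv2.resize(w['img'][180:340,190:350],(400,480))
cv2.imwrite('pics/m5.png',np.clip(np.hstack([A,B])*1.3,0,255).astype(np.uint8)[:,:,::-1])
E
```

```text
[468.83544532 311.16050572  24.45004822] [ 0.27166458 -0.13245598 -0.15764586] 39.44221306861786
```

View pics/m5.png

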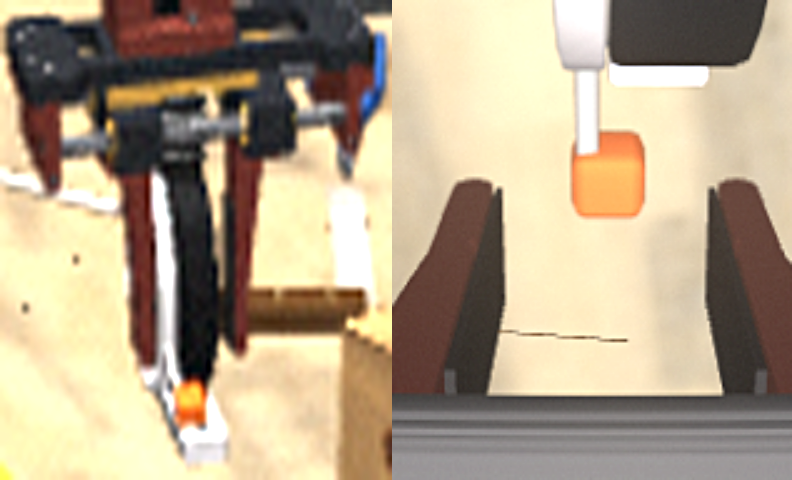

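The fingers straddle the tab: the pads are at 505 and 707 and the tab is centred at 608 (right half). In the left half the fingertips, at (145,365) and (240,355), are still above the tab at (190,400). I go down 2.2 cm and close.

>>> apply_moves(
  increments=[
    {"gripper": 45,"delta_pos": [0.7,0,0],"dr": [0,0,0]},
    {"gripper": 45,"delta_pos": [0.7,0,0],"dr": [0,0,0]},
    {"gripper": 45,"delta_pos": [0.5,0,0],"dr": [0,0,0]},
    {"gripper": 45,"delta_pos": [0.3,0,0],"dr": [0,0,0]},
    {"gripper": 18,"delta_pos": [0,0,0],"dr": [0,0,0]},
  ],
)

```text
t: 9.02
ee_pos: [469.9, 311.7, 4.0]
orientation: [1.308, 1.141, -1.31]
ft_force: [0.1, 0.5, 0.5]
width: 36.1
```

>>> apply_moves(
  increments=[
    {"gripper": 18,"delta_pos": [0,0,0],"dr": [0,0,0]},
    {"gripper": 18,"delta_pos": [0,0,0],"dr": [0,0,0]},
    {"gripper": 18,"delta_pos": [0,0,0],"dr": [0,0,0]},
    {"gripper": 15,"delta_pos": [0,0,0],"dr": [0,0,0]},
    {"gripper": 15,"delta_pos": [0,0,0],"dr": [0,0,0]},
  ],
)

```text
t: 9.43
ee_pos: [470.5, 312.1, 4.9]
orientation: [1.31, 1.141, -1.309]
ft_force: [-1.1, -0.0, 1.2]
width: 14.5
```

>>> apply_moves(
  increments=[
    {"gripper": 10,"delta_pos": [0,0,0],"dr": [0,0,0]},
    {"gripper": 10,"delta_pos": [0,0,0],"dr": [0,0,0]},
    {"gripper": 10,"delta_pos": [0,0,0],"dr": [0,0,0]},
    {"gripper": 10,"delta_pos": [0,0,0],"dr": [0,0,0]},
    {"gripper": 10,"delta_pos": [0,0,0],"dr": [0,0,0]},
  ],
)

```text
t: 9.85
ee_pos: [470.5, 312.1, 4.7]
orientation: [1.31, 1.141, -1.309]
ft_force: [-0.8, 0.8, 1.2]
width: 14.4
```

```bash
python3 - <<'E'
from h import *
o=ctrl.get_obs();print(o['ee_pos'],o['ft_force'],o['width'])
tab('wrist');tab('scene')
E
```

```text
[470.47954445 312.10924639   4.71861055] [-0.80630353  0.795957    1.2211508 ] 14.398057599065524
wrist tab 831 [471.6 314.5  36.3] [464.7 307.4  31.9] [477.8 320.   38.5] px [275.8 254.2] [260 238] [290 268]
wrist finger 44 [474.5 313.4  93.8] [460.7 299.2  53.5] [487.6 323.2 108.9] px [284.7 324.8] [238 249] [312 389]
scene tab 19 [469.2 308.2  31.4] [462.  302.5  26.4] [476.1 314.4  36.9] px [258.9 215.4] [257 213] [261 217]
scene finger 111 [467.8 302.7  75.4] [451.7 296.9  41. ] [486.  313.1 105.8] px [259.2 202.2] [252 189] [266 215]
```

The tab is gripped (opening stopped at 14.4 mm). I raise it 4 mm, release, and back off upward.

>>> apply_moves(
  increments=[
    {"gripper": 10,"delta_pos": [-0.2,0,0],"dr": [0,0,0]},
    {"gripper": 10,"delta_pos": [-0.2,0,0],"dr": [0,0,0]},
    {"gripper": 10,"delta_pos": [0,0,0],"dr": [0,0,0]},
    {"gripper": 10,"delta_pos": [0,0,0],"dr": [0,0,0]},
    {"gripper": 50,"delta_pos": [0,0,0],"dr": [0,0,0]},
  ],
)

```text
t: 10.37
ee_pos: [470.2, 311.9, 8.6]
orientation: [1.309, 1.141, -1.31]
ft_force: [0.4, -0.4, -0.0]
width: 17.9
```

>>> apply_moves(
  increments=[
    {"gripper": 50,"delta_pos": [0,0,0],"dr": [0,0,0]},
    {"gripper": 50,"delta_pos": [0,0,0],"dr": [0,0,0]},
    {"gripper": 50,"delta_pos": [0,0,0],"dr": [0,0,0]},
    {"gripper": 50,"delta_pos": [0,0,0],"dr": [0,0,0]},
    {"gripper": 50,"delta_pos": [-0.5,0,0],"dr": [0,0,0]},
  ],
)

```text
t: 10.78
ee_pos: [469.9, 311.7, 13.2]
orientation: [1.308, 1.141, -1.31]
ft_force: [0.1, 0.0, -0.7]
width: 43.9
```

>>> apply_moves(
  increments=[
    {"gripper": 70,"delta_pos": [-2.5,0,0],"dr": [0,0,0]},
    {"gripper": 70,"delta_pos": [-3.5,0,0],"dr": [0,0,0]},
    {"gripper": 70,"delta_pos": [-3.5,0,0],"dr": [0,0,0]},
    {"gripper": 70,"delta_pos": [-3.5,0,0],"dr": [0,0,0]},
    {"gripper": 70,"delta_pos": [-3.5,0,0],"dr": [0,0,0]},
  ],
)

```text
t: 11.2
ee_pos: [470.1, 311.8, 180.7]
orientation: [1.309, 1.141, -1.309]
ft_force: [1.6, 0.1, -0.5]
width: 61.2
```

```bash
python3 m.py; python3 th.py
```

```text
11.2 [470.05603688 311.84576    180.71517835] [ 1.55669317  0.06273418 -0.52071749] 61.23160431851963
wrist tab 209 [470.5 312.8  40.5] [463.6 306.6  38.4] [477.  318.4  42.4] px [274.8 186.5] [267 179] [282 193]
scene tab 20 [468.6 309.7  34.6] [461.8 304.9  30.6] [475.7 318.4  39. ] px [258.5 214.2] [256 212] [261 216]
base ((492.0198974609375, 382.222900390625), (118.87830352783203, 23.77460479736328), 82.00938415527344)
grip ((492.22943115234375, 382.64599609375), (36.48747253417969, 22.660242080688477), 82.43258666992188) [491.7553705  382.85447228 141.82519905]
0.15 [470.1 310.4  42.8] [[258.9 211.5]] [[273.5 225.6]] [[274.7 189.5]]
0.262 [470.4 312.1  34.6] [[258.8 213.8]] [[273.  226.4]] [[274.7 186. ]]
0.35 [470.6 314.1  28.3] [[258.6 215.5]] [[272.4 226.9]] [[274.8 182.7]]
w 90 (np.float64(-72.6), np.float64(40.7)) theta 0.263 grip z 142.1 base z 12.5
w 113 (np.float64(-72.1), np.float64(40.9)) theta 0.262 grip z 142.2 base z 12.5
w 87 (np.float64(-72.1), np.float64(40.8)) theta 0.263 grip z 142.2 base z 12.6
```

The index now reads 0.263 rad, right on 15°, and the gauge stands undisturbed at (492.2, 382.4). Now I move over the grip.

>>> apply_moves(
  increments=[
    {"gripper": 70,"delta_pos": [0,0.3,-1.8],"dr": [0,0,0]},
    {"gripper": 70,"delta_pos": [0,0.3,-1.9],"dr": [0,0,0]},
    {"gripper": 70,"delta_pos": [0,0.3,-1.8],"dr": [0,0,0]},
    {"gripper": 70,"delta_pos": [0,0.3,-1.8],"dr": [0,0,0]},
    {"gripper": 70,"delta_pos": [0,0,0],"dr": [0,0,0]},
  ],
)

```text
t: 11.92
ee_pos: [492.3, 384.6, 176.6]
orientation: [1.307, 1.143, -1.31]
ft_force: [0.1, -0.2, 0.8]
width: 61.6
```

>>> apply_moves(
  increments=[
    {"gripper": 70,"delta_pos": [2.5,0,0],"dr": [0,0,0]},
    {"gripper": 70,"delta_pos": [2.5,0,0],"dr": [0,0,0]},
    {"gripper": 70,"delta_pos": [2.5,0,0],"dr": [0,0,0]},
    {"gripper": 70,"delta_pos": [1.5,0,0],"dr": [0,0,0]},
    {"gripper": 70,"delta_pos": [0,0,0],"dr": [0,0,0]},
  ],
)

```text
t: 12.33
ee_pos: [488.9, 379.6, 83.6]
orientation: [1.301, 1.142, -1.318]
ft_force: [-0.3, -0.4, -0.1]
width: 61.5
```

```bash
python3 - <<'E'
from h import *
o=ctrl.get_obs();print(o['ee_pos'],o['ft_force'],o['width'])
a=grab('scene');w=grab('wrist')
A=cv2.resize(a['img'][145:225,220:290],None,fx=5.6,fy=6,interpolation=cv2.INTER_CUBIC);B=cv2.resize(w['img'][180:340,190:350],(400,480))
cv2.imwrite('pics/m6.png',np.clip(np.hstack([A,B])*1.3,0,255).astype(np.uint8)[:,:,::-1])
print(((proj(a,[[492,382,142],[492,382,96],[492,382,103]])-[220,145])*[5.6,6]).round(0))
E
```

```text
[488.87338036 379.62417127  83.5703837 ] [-0.32525016 -0.35901648 -0.06546928] 61.451260926675914
[[205. 153.]
 [205. 240.]
 [205. 227.]]
```

View pics/m6.png

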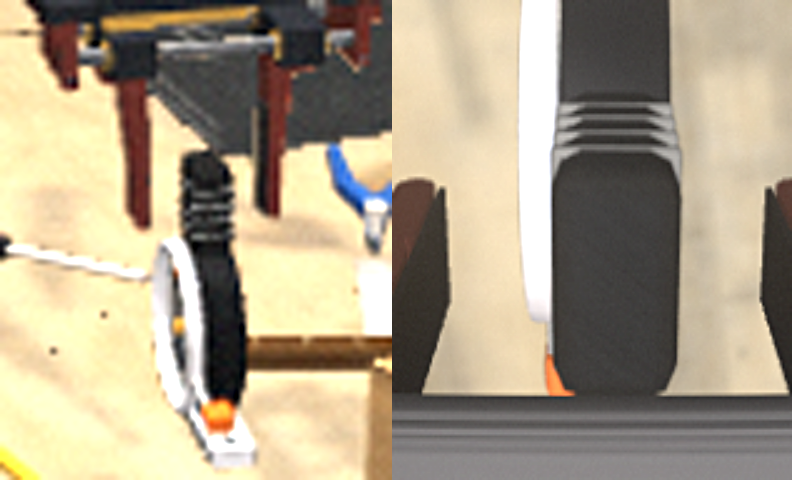

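The left half shows the fingertips at (140,225) and (270,215), straddling the grip just above the case. The right half shows the grip centred at 617 with the pads' middle at 606. I settle and read the exact offset.

>>> apply_moves(
  increments=[
    {"gripper": 70,"delta_pos": [0.2,0,0],"dr": [0,0,0]},
    {"gripper": 70,"delta_pos": [0.1,0,0],"dr": [0,0,0]},
    {"gripper": 70,"delta_pos": [0,0,0],"dr": [0,0,0]},
    {"gripper": 70,"delta_pos": [0,0,0],"dr": [0,0,0]},
    {"gripper": 70,"delta_pos": [0,0,0],"dr": [0,0,0]},
  ],
)

```text
t: 12.85
ee_pos: [492.5, 382.9, 86.4]
orientation: [1.31, 1.141, -1.308]
ft_force: [0.4, -0.2, -0.5]
width: 61.7
```

```bash
python3 - <<'E'
from h import *
o=ctrl.get_obs();print(o['ee_pos'],o['orientation'],R.from_rotvec(o['orientation']).as_matrix().round(3).tolist())
w=grab('wrist');v,u=np.mgrid[0:420,0:560];P=pts(w,np.c_[u.ravel(),v.ravel()])
g=(abs(P-[492,382,140])<[30,35,14]).all(1);print(cv2.minAreaRect(P[g][:,:2].astype(np.float32)),np.median(P[g],0))
E
```

```text
[492.53665752 382.89216694  86.36478597] [ 1.31034445  1.14118773 -1.30844514] [[0.001, 0.991, -0.137], [0.001, -0.137, -0.991], [-1.0, 0.001, -0.001]]
((490.86724853515625, 382.4396667480469), (56.47809982299805, 40.83304977416992), 10.355531692504883) [491.95498455 388.75055019 141.69487695]
```

>>> apply_moves(
  increments=[
    {"gripper": 70,"delta_pos": [0.4,0,0],"dr": [0,0,0]},
    {"gripper": 70,"delta_pos": [0.3,0,0],"dr": [0,0,0]},
    {"gripper": 35,"delta_pos": [0,0,0],"dr": [0,0,0]},
    {"gripper": 35,"delta_pos": [0,0,0],"dr": [0,0,0]},
    {"gripper": 35,"delta_pos": [0,0,0],"dr": [0,0,0]},
  ],
)

```text
t: 13.32
ee_pos: [492.1, 382.6, 78.5]
orientation: [1.309, 1.141, -1.31]
ft_force: [0.7, -0.4, 0.2]
width: 44.9
```

>>> apply_moves(
  increments=[
    {"gripper": 10,"delta_pos": [0,0,0],"dr": [0,0,0]},
    {"gripper": 10,"delta_pos": [0,0,0],"dr": [0,0,0]},
    {"gripper": 10,"delta_pos": [0,0,0],"dr": [0,0,0]},
    {"gripper": 10,"delta_pos": [0,0,0],"dr": [0,0,0]},
    {"gripper": 10,"delta_pos": [0,0,0],"dr": [0,0,0]},
  ],
)

```text
t: 13.73
ee_pos: [492.2, 382.7, 78.8]
orientation: [1.309, 1.141, -1.309]
ft_force: [0.7, -0.4, 1.1]
width: 21.7
```

>>> apply_moves(
  increments=[
    {"gripper": 10,"delta_pos": [-0.2,0,0],"dr": [0,0,0]},
    {"gripper": 10,"delta_pos": [-0.5,0,0],"dr": [0,0,0]},
    {"gripper": 10,"delta_pos": [-1,0,0],"dr": [0,0,0]},
    {"gripper": 10,"delta_pos": [-1.5,0,0],"dr": [0,0,0]},
    {"gripper": 10,"delta_pos": [-2,0,0],"dr": [0,0,0]},
  ],
)

```text
t: 14.15
ee_pos: [491.3, 381.9, 130.4]
orientation: [1.307, 1.141, -1.312]
ft_force: [2.0, 0.2, -4.4]
width: 22.1
```

>>> apply_moves(
  increments=[
    {"gripper": 10,"delta_pos": [-2,0,0],"dr": [0,0,0]},
    {"gripper": 10,"delta_pos": [-2,0,0],"dr": [0,0,0]},
    {"gripper": 10,"delta_pos": [-2,0,0],"dr": [0,0,0]},
    {"gripper": 10,"delta_pos": [-2,0,0],"dr": [0,0,0]},
    {"gripper": 10,"delta_pos": [-1,0,0],"dr": [0,0,0]},
  ],
)

```text
t: 14.57
ee_pos: [493.1, 383.3, 224.0]
orientation: [1.313, 1.141, -1.306]
ft_force: [0.3, -0.9, -3.2]
width: 21.7
```

```bash
python3 - <<'E'
from h import *
o=ctrl.get_obs();print(o['t'],o['ee_pos'],o['ft_force'],o['moment'],o['width'])
a=grab('scene');t=grab('top');w=grab('wrist')
# rib region obstacles from clouds (before-lift + now), in rib frame
P0=np.load('/tmp/Ptop.npy').reshape(-1,3);P1=np.load('/tmp/Pscene.npy').reshape(-1,3);P=np.r_[P0,P1]
m=(P[:,0]>380)&(P[:,0]<800)&(P[:,1]>60)&(P[:,1]<420)&(P[:,2]>150)&(P[:,2]<450)
q=P[m];print('tall near',len(q));
for z0 in(150,200,250,300,350,400):
    k=q[(q[:,2]>=z0)&(q[:,2]<z0+50)]
    if len(k): print(z0,len(k),k.min(0).round(0),k.max(0).round(0))
# refined rib
for n in('top','scene'):
    Q=np.load(f'/tmp/rib_{n}.npy');print(n,Q.min(0).round(),Q.max(0).round())
E
```

```text
14.5667 [493.06775136 383.32359492 224.02800907] [ 0.29400799 -0.88735474 -3.22827446] [-0.08412972  0.01613073  0.0101215 ] 21.72813985387309
tall near 1411
150 205 [665. 154. 150.] [758. 196. 200.]
200 463 [644.  60. 200.] [758. 220. 250.]
250 743 [642.  60. 250.] [732. 211. 298.]
top [517.  39.  75.] [585. 241. 115.]
scene [519.  40.  75.] [588. 240. 107.]
```

The gauge is lifted, with about 3.3 N of load on the wrist. Target base centre on the rib in the robot frame is about (545, 205, 98.5), at yaw +8.2° and tilted 15°. I yaw, carry it over high, then tilt.

>>> apply_moves(
  increments=[
    {"gripper": 10,"delta_pos": [0,0,0],"dr": [-0.07,0,0]},
    {"gripper": 10,"delta_pos": [0,0,0],"dr": [-0.07,0,0]},
    {"gripper": 10,"delta_pos": [0,0,0],"dr": [-0.07,0,0]},
    {"gripper": 10,"delta_pos": [0,0,0],"dr": [-0.07,0,0]},
    {"gripper": 10,"delta_pos": [0,0,0],"dr": [0,0,0]},
  ],
)

```text
t: 15.13
ee_pos: [491.3, 381.9, 218.7]
orientation: [1.099, 1.275, -1.104]
ft_force: [0.5, -0.2, -4.2]
width: 21.7
```

>>> apply_moves(
  increments=[
    {"gripper": 10,"delta_pos": [0,0.27,1.53],"dr": [0,0,0]},
    {"gripper": 10,"delta_pos": [0,0.27,1.53],"dr": [0,0,0]},
    {"gripper": 10,"delta_pos": [0,0.27,1.53],"dr": [0,0,0]},
    {"gripper": 10,"delta_pos": [0,0.27,1.53],"dr": [0,0,0]},
    {"gripper": 10,"delta_pos": [0,0.27,1.53],"dr": [0,0,0]},
  ],
)

```text
t: 15.55
ee_pos: [517.0, 306.7, 220.5]
orientation: [1.104, 1.273, -1.105]
ft_force: [-0.2, 0.1, -4.7]
width: 21.5
```

>>> apply_moves(
  increments=[
    {"gripper": 10,"delta_pos": [0,0.27,1.53],"dr": [0,0,0]},
    {"gripper": 10,"delta_pos": [0,0.27,1.53],"dr": [0,0,0]},
    {"gripper": 10,"delta_pos": [0,0.27,1.53],"dr": [0,0,0]},
    {"gripper": 10,"delta_pos": [0,0.27,1.53],"dr": [0,0,0]},
    {"gripper": 10,"delta_pos": [0,0.27,1.53],"dr": [0,0,0]},
  ],
)

```text
t: 15.97
ee_pos: [541.2, 232.8, 220.8]
orientation: [1.105, 1.272, -1.105]
ft_force: [0.7, -0.9, -4.5]
width: 21.7
```

>>> apply_moves(
  increments=[
    {"gripper": 10,"delta_pos": [0,0,0],"dr": [0,-0.065,0]},
    {"gripper": 10,"delta_pos": [0,0,0],"dr": [0,-0.065,0]},
    {"gripper": 10,"delta_pos": [0,0,0],"dr": [0,-0.065,0]},
    {"gripper": 10,"delta_pos": [0,0,0],"dr": [0,-0.067,0]},
    {"gripper": 10,"delta_pos": [0,0,0],"dr": [0,0,0]},
  ],
)

```text
t: 16.38
ee_pos: [540.7, 235.3, 220.1]
orientation: [0.922, 1.066, -1.205]
ft_force: [-0.4, 0.3, -4.5]
width: 21.8
```

>>> apply_moves(
  increments=[
    {"gripper": 10,"delta_pos": [0,0,0],"dr": [0,0,0]},
    {"gripper": 10,"delta_pos": [0,0,0],"dr": [0,0,0]},
    {"gripper": 10,"delta_pos": [0,0,0],"dr": [0,0,0]},
    {"gripper": 10,"delta_pos": [0,0,0],"dr": [0,0,0]},
    {"gripper": 10,"delta_pos": [0,0,0],"dr": [0,0,0]},
  ],
)

```text
t: 16.8
ee_pos: [541.0, 234.4, 221.0]
orientation: [0.925, 1.067, -1.205]
ft_force: [-0.5, -0.9, -4.5]
width: 21.5
```

```bash
cat > pose.py <<'E'
from h import *
o=ctrl.get_obs();T=o['ee_pos'];M=R.from_rotvec(o['orientation']).as_matrix()
print(round(o['t'],2),'TCP',T.round(1),'F',o['ft_force'].round(2),'w',round(o['width'],1))
gx=M[:,1];gy=-M[:,2];gz=-M[:,0];B=T-78.5*gz
print('yaw',np.degrees(np.arctan2(gx[1],gx[0])).round(2),'tilt',np.arctan2(gz@np.array([-.143,.99,0]),gz[2]).round(4),'fwd',gx[2].round(4),'base',B.round(1))
c=np.array([554.5,141.0]);Rr=R.from_rotvec([0,0,np.radians(8.2)]).as_matrix()
C=np.array([*c,107-250]);r=Rr.T@(B-np.array([*c,22]));print('base in rib',r.round(1),'arch centre in gauge y',((C-B)@gy).round(1),'gap',(-(C-B)@gz-250).round(1))
E
python3 pose.py; python3 - <<'E'
from h import *
a=grab('scene');w=grab('wrist');t=grab('top')
A=cv2.resize(a['img'][130:270,230:370],(400,400),interpolation=cv2.INTER_CUBIC);B=cv2.resize(w['img'],(400,300))
B=np.vstack([B,cv2.resize(t['img'][160:240,260:380],(400,267))])[:400]
cv2.imwrite('pics/m7.png',np.hstack([A,B])[:,:,::-1])
E
```

```text
16.8 TCP [541.  234.4 221. ] F [-0.46 -0.88 -4.47] w 21.5
yaw 8.13 tilt 0.2613 fwd 0.0004 base [543.9 214.4 145.1]
base in rib [-1.000e-01  7.410e+01  1.231e+02] arch centre in gauge y 2.8 gap 47.5
```

View pics/m7.png

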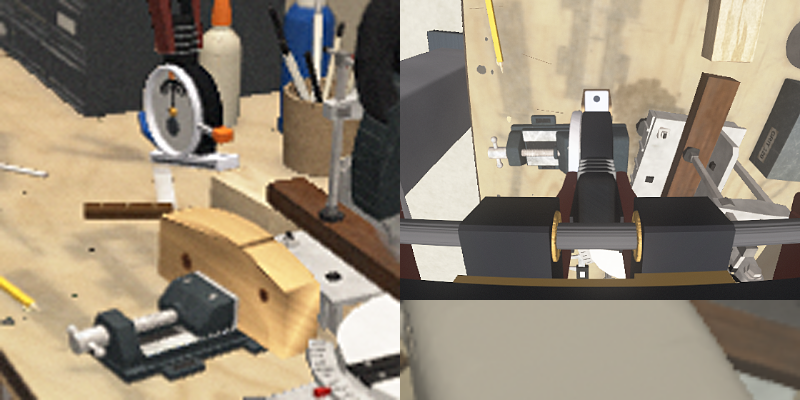

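The left part shows the gauge held tilted above the rib's left slope: base near (195,158), orange tab at (217,133), rib's left end at x≈165. I compare predicted and seen gauge features, then descend.

```bash
cat > chk.py <<'E'
from h import *
def chk(a):
    o=ctrl.get_obs();T=o['ee_pos'];M=R.from_rotvec(o['orientation']).as_matrix()
    G=np.c_[M[:,1],-M[:,2],-M[:,0]];B=T-78.5*G[:,2]
    h=cv2.cvtColor(a['img'],cv2.COLOR_RGB2HSV)
    pr=lambda p:proj(a,B+G@np.asarray(p,float))[0]
    tp=pr([-12,-75*np.cos(.263),54-75*np.sin(.263)])
    x,y=tp.astype(int);s=np.s_[y-14:y+15,x-14:x+15]
    m=cv2.inRange(h[s],(3,140,120),(18,255,255));q=np.argwhere(m)[:,::-1]+[x-14,y-14]
    print('tab pred',tp.round(1),'seen',q.mean(0).round(1),len(q))
    # dial/bezel white: ellipse centre; cloud tilt
    v,u=np.mgrid[0:420,0:560];P=pts(a,np.c_[u.ravel(),v.ravel()]);L=(P-B)@G;C=a['img'].reshape(-1,3).astype(int)
    wh=(C.min(1)>120)&(np.ptp(C,axis=1)<40)
    b=wh&(abs(L[:,0])<22)&(abs(L[:,1])<75)&(L[:,2]>-10)&(L[:,2]<22); 
    k=L[b];print('base pts',len(k),'y rng',np.percentile(k[:,1],[2,98]).round(0),'x',np.percentile(k[:,0],[2,98]).round(0),'z-y slope',np.polyfit(k[:,1],k[:,2],1).round(3))
    print('hub pred',pr([-12,0,54]).round(1),'base ends',pr([-12,-60,6]).round(1),pr([-12,60,6]).round(1))
if __name__=='__main__': chk(grab('scene'))
E
python3 chk.py
```

```text
tab pred [307.8 176.1] seen [307.6 176.7] 35
base pts 159 y rng [-60.  56.] x [-21.   9.] z-y slope [0.048 9.658]
hub pred [291.4 167.6] base ends [306.2 186.7] [281.8 183.7]
```

>>> apply_moves(
  increments=[
    {"gripper": 10,"delta_pos": [0.8,0,0.3],"dr": [0,0,0]},
    {"gripper": 10,"delta_pos": [0.8,0,0],"dr": [0,0,0]},
    {"gripper": 10,"delta_pos": [0.8,0,0],"dr": [0,0,0]},
    {"gripper": 10,"delta_pos": [0.6,0,0],"dr": [0,0,0]},
    {"gripper": 10,"delta_pos": [0.4,0,0],"dr": [0,0,0]},
  ],
)

```text
t: 17.42
ee_pos: [541.8, 222.9, 187.1]
orientation: [0.923, 1.067, -1.206]
ft_force: [-0.5, 0.4, -3.6]
width: 21.6
```

>>> apply_moves(
  increments=[
    {"gripper": 10,"delta_pos": [0.2,0,0],"dr": [0,0,0]},
    {"gripper": 10,"delta_pos": [0,0,0],"dr": [0,0,0]},
    {"gripper": 10,"delta_pos": [0,0,0],"dr": [0,0,0]},
    {"gripper": 10,"delta_pos": [0,0,0],"dr": [0,0,0]},
    {"gripper": 10,"delta_pos": [0,0,0],"dr": [0,0,0]},
  ],
)

```text
t: 17.83
ee_pos: [542.8, 223.2, 187.1]
orientation: [0.925, 1.066, -1.204]
ft_force: [-0.1, 0.0, -4.2]
width: 21.7
```

```bash
python3 pose.py; python3 chk.py; python3 - <<'E'
from h import *
a=load('scene')
A=cv2.resize(a['img'][160:250,270:350],(640,540)[:2],interpolation=cv2.INTER_CUBIC)
cv2.imwrite('pics/m8.png',A[:,:,::-1])
E
```

```text
17.83 TCP [542.8 223.2 187.1] F [-0.13  0.01 -4.2 ] w 21.7
yaw 8.2 tilt 0.2618 fwd 0.0007 base [545.7 203.1 111.2]
base in rib [ 0.2 62.7 89.2] arch centre in gauge y 5.2 gap 11.8
tab pred [310.  189.8] seen [309.8 190.4] 36
base pts 164 y rng [-60.  56.] x [-22.   8.] z-y slope [ 0.048 10.159]
hub pred [293.6 180.7] base ends [308.5 200.2] [283.9 196.3]
```

View pics/m8.png

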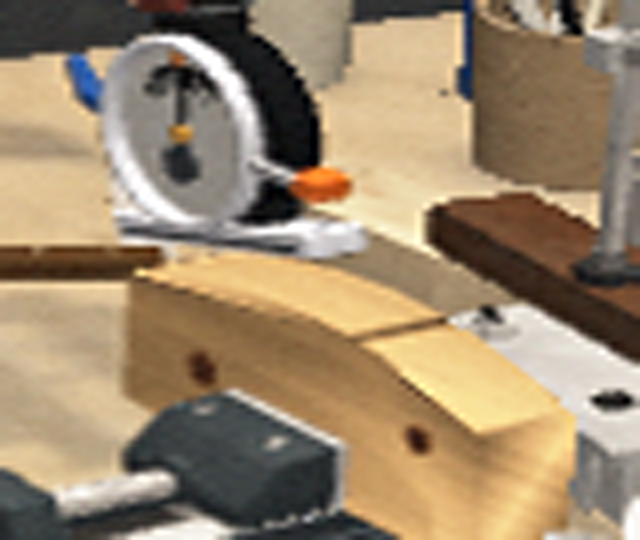

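The picture shows the needle hanging in line with the orange index at the dial's top (180,60), with the base (240,235) just above the rib's left slope. I shift 4 mm along the base and lower slowly to contact.

>>> apply_moves(
  increments=[
    {"gripper": 10,"delta_pos": [0.3,0,-0.4],"dr": [0,0,0]},
    {"gripper": 10,"delta_pos": [0.2,0,0],"dr": [0,0,0]},
    {"gripper": 10,"delta_pos": [0.1,0,0],"dr": [0,0,0]},
    {"gripper": 10,"delta_pos": [0,0,0],"dr": [0,0,0]},
    {"gripper": 10,"delta_pos": [0,0,0],"dr": [0,0,0]},
  ],
)

```text
t: 18.3
ee_pos: [542.1, 225.2, 179.7]
orientation: [0.924, 1.067, -1.205]
ft_force: [-0.3, -0.3, -4.3]
width: 21.7
```

>>> apply_moves(
  increments=[
    {"gripper": 10,"delta_pos": [0.1,0,0],"dr": [0,0,0]},
    {"gripper": 10,"delta_pos": [0,0,0],"dr": [0,0,0]},
    {"gripper": 10,"delta_pos": [0.1,0,0],"dr": [0,0,0]},
    {"gripper": 10,"delta_pos": [0,0,0],"dr": [0,0,0]},
    {"gripper": 10,"delta_pos": [0,0,0],"dr": [0,0,0]},
  ],
)

```text
t: 18.72
ee_pos: [542.2, 224.7, 177.9]
orientation: [0.924, 1.067, -1.205]
ft_force: [0.3, -0.3, -4.7]
width: 22.0
```

```bash
python3 pose.py; python3 chk.py
```

```text
18.72 TCP [542.2 224.7 177.9] F [ 0.29 -0.35 -4.7 ] w 22.0
yaw 8.19 tilt 0.2621 fwd -0.0 base [545.1 204.6 102.1]
base in rib [-0.2 64.3 80.1] arch centre in gauge y 1.4 gap 3.4
tab pred [309.4 192.9] seen [309.  193.6] 38
base pts 150 y rng [-60.  54.] x [-21.   7.] z-y slope [ 0.069 10.744]
hub pred [293.1 183.7] base ends [307.9 203.2] [283.4 199.1]
```

>>> apply_moves(
  increments=[
    {"gripper": 10,"delta_pos": [0.1,0,0],"dr": [0,0,0]},
    {"gripper": 10,"delta_pos": [0,0,0],"dr": [0,0,0]},
    {"gripper": 10,"delta_pos": [0,0,0],"dr": [0,0,0]},
    {"gripper": 10,"delta_pos": [0,0,0],"dr": [0,0,0]},
    {"gripper": 10,"delta_pos": [0,0,0],"dr": [0,0,0]},
  ],
)

```text
t: 19.18
ee_pos: [542.3, 224.5, 177.0]
orientation: [0.924, 1.067, -1.205]
ft_force: [-0.6, -0.5, -3.6]
width: 21.5
```

>>> apply_moves(
  increments=[
    {"gripper": 10,"delta_pos": [0.1,0,0],"dr": [0,0,0]},
    {"gripper": 10,"delta_pos": [0,0,0],"dr": [0,0,0]},
    {"gripper": 10,"delta_pos": [0,0,0],"dr": [0,0,0]},
    {"gripper": 10,"delta_pos": [0,0,0],"dr": [0,0,0]},
    {"gripper": 10,"delta_pos": [0,0,0],"dr": [0,0,0]},
  ],
)

```text
t: 19.6
ee_pos: [542.3, 224.3, 176.0]
orientation: [0.924, 1.067, -1.205]
ft_force: [-0.9, 0.5, -4.4]
width: 21.7
```

>>> apply_moves(
  increments=[
    {"gripper": 10,"delta_pos": [0.1,0,0],"dr": [0,0,0]},
    {"gripper": 10,"delta_pos": [0,0,0],"dr": [0,0,0]},
    {"gripper": 10,"delta_pos": [0,0,0],"dr": [0,0,0]},
    {"gripper": 10,"delta_pos": [0,0,0],"dr": [0,0,0]},
    {"gripper": 10,"delta_pos": [0,0,0],"dr": [0,0,0]},
  ],
)

```text
t: 20.02
ee_pos: [542.5, 224.3, 175.7]
orientation: [0.925, 1.066, -1.204]
ft_force: [-2.2, 1.5, 4.3]
width: 21.7
```

>>> apply_moves(
  increments=[
    {"gripper": 10,"delta_pos": [0.07,0,0],"dr": [0,0,0]},
    {"gripper": 10,"delta_pos": [0,0,0],"dr": [0,0,0]},
    {"gripper": 10,"delta_pos": [0,0,0],"dr": [0,0,0]},
    {"gripper": 10,"delta_pos": [0,0,0],"dr": [0,0,0]},
    {"gripper": 10,"delta_pos": [0,0,0],"dr": [0,0,0]},
  ],
)

```text
t: 20.43
ee_pos: [542.6, 224.3, 175.7]
orientation: [0.925, 1.066, -1.204]
ft_force: [-4.3, 2.2, 10.2]
width: 22.0
```

Contact: the force rose from -4.4 N to +4.3 N, then to +10 N. I ease back to a light press, let it settle, and check.

>>> apply_moves(
  increments=[
    {"gripper": 10,"delta_pos": [-0.07,0,0],"dr": [0,0,0]},
    {"gripper": 10,"delta_pos": [0,0,0],"dr": [0,0,0]},
    {"gripper": 10,"delta_pos": [0,0,0],"dr": [0,0,0]},
    {"gripper": 10,"delta_pos": [0,0,0],"dr": [0,0,0]},
    {"gripper": 10,"delta_pos": [0,0,0],"dr": [0,0,0]},
  ],
)

```text
t: 20.85
ee_pos: [542.6, 224.2, 175.7]
orientation: [0.925, 1.066, -1.204]
ft_force: [-3.8, 1.4, 6.6]
width: 21.8
```

>>> apply_moves(
  increments=[
    {"gripper": 10,"delta_pos": [0,0,0],"dr": [0,0,0]},
    {"gripper": 10,"delta_pos": [0,0,0],"dr": [0,0,0]},
    {"gripper": 10,"delta_pos": [0,0,0],"dr": [0,0,0]},
    {"gripper": 10,"delta_pos": [0,0,0],"dr": [0,0,0]},
    {"gripper": 10,"delta_pos": [0,0,0],"dr": [0,0,0]},
  ],
)

```text
t: 21.27
ee_pos: [542.6, 224.3, 175.7]
orientation: [0.925, 1.066, -1.204]
ft_force: [-3.1, 1.0, 6.5]
width: 21.9
```

```bash
python3 pose.py; python3 chk.py; python3 - <<'E'
from h import *
a=load('scene');w=grab('wrist')
A=cv2.resize(a['img'][170:220,278:320],(500,595),interpolation=cv2.INTER_CUBIC);B=cv2.resize(w['img'][100:300,180:380],(300,300));B=np.vstack([B,B[:295]*0])
cv2.imwrite('pics/m9.png',np.hstack([A,B])[:,:,::-1])
E
```

```text
21.27 TCP [542.6 224.3 175.7] F [-3.11  0.98  6.55] w 21.9
yaw 8.19 tilt 0.2618 fwd 0.0007 base [545.5 204.2  99.8]
base in rib [ 0.1 63.8 77.8] arch centre in gauge y 1.2 gap 1.1
tab pred [309.6 193.7] seen [309.1 194.4] 36
base pts 148 y rng [-61.  53.] x [-21.   9.] z-y slope [ 0.068 10.809]
hub pred [293.3 184.5] base ends [308. 204.] [283.6 199.8]
```

View pics/m9.png

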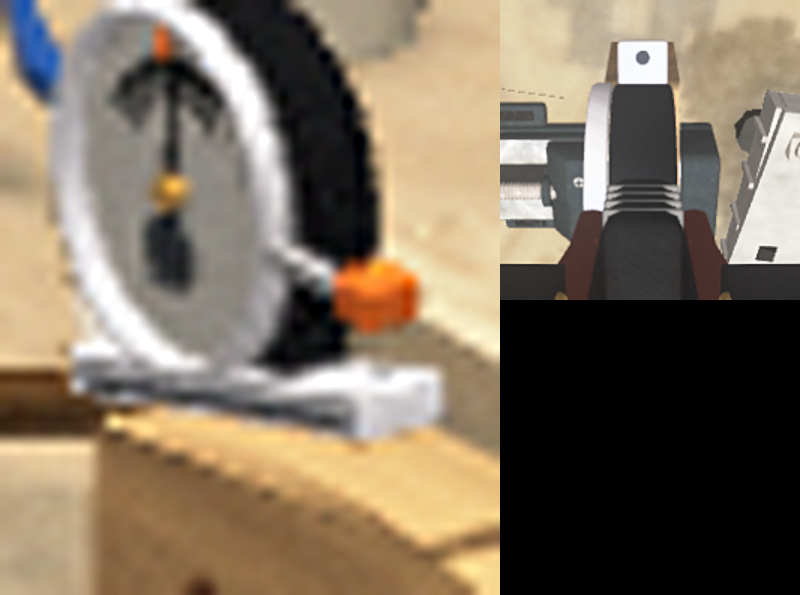

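The needle lies on the index (needle tip at about (170,70) under the index at (162,42), along the same line through the hub). In the wrist view the base sits centred across the rib and parallel to it. The press is steady at about 10 N, so I hand in.

```bash
python3 -c "
from h import *
print(ctrl.close_job());o=ctrl.get_obs();print(o['t'],o['ft_force'],o['width'])"
```

```text
the job is handed in; nothing more can be done
None
the job is handed in; nothing more can be done
```

I handed the job in with the gauge held still on the rib's left slope and the needle on the index. No verdict was reported.

- **Index:** The second push on the lever overshot to about 0.315 rad. I gripped the tab and raised it 4 mm, and three wrist-camera readings then gave 0.262–0.263 rad with the gauge still standing on the bench. I did not re-measure the index after pick-up, beyond seeing the tab within a pixel of its predicted place.
- **Final pose:** By the arm's pose and my fit of the rib, the tilt was 0.262 rad and the gauge was in line with the rib to within about 0.1°. The base was centred across the rib (about 0.1 mm off), 64 mm left of the crown, touching about 1 mm from the middle of its base.
- **Contact:** The change in wrist force from free air was about 11 N and held steady over the last two readings. It peaked at about 15 N while finding contact, before I eased back.
- **Needle:** The last picture showed it in line with the index. This is a judgement from a small side view, not a measured angle.
- **Bystanders:** Nothing pressed on them and the pictures showed no sign of movement, but I did not measure their positions at the end.

**Disagreements:**
- The fingertips sat about 25–30 mm further back from the stated TCP than the description says, so I set heights by camera and contact instead.
- My predicted gap at contact was 1.1 mm rather than zero.
- The scene camera's depth suggested a 0.05–0.07 slope along the base against my predicted tilt. It was already about 0.05 in free air, so I put it down to depth noise on a thin, partly hidden surface.

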